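# Load and torque-clamp an enclosure in a slide-in press

## Task

Put the grey enclosure upright into the orange-lipped nest of the carriage, its long side along the slide, then push the carriage by the white pad in the middle of its grey end plate until it is fully home under the blue bridge. Then turn the black torque knob clockwise until the clamp is down on the enclosure and the knob's slip clutch clicks, and stop after one or two clicks. Leave everything clamped, and do not disturb the tub of screws, the circuit board or the masking tape.

Things in the scene. Friction and masses are not known exactly. Their poses are not given: they have to be found in the camera images.
- enclosure_center (a point): Centre (half-way up) of the loose grey plastic enclosure with a lid, 50 (its x) x 70 (its y) x 32 (its z, up) mm, 0.15 kg. It starts flat on the bench. The point has the enclosure's axes.
- press: The fixed clamping press: an aluminium base plate (330 x 140 x 12 mm) with two steel rails (tops 30 mm above the bench, inner faces 112 mm apart) and a blue bridge (190 mm wide with its feet, its top 93 mm above the bench) over them. Origin on the bench, on the slide's centre line; its +x is the way the carriage slides home, z up. The base reaches from x = -210 to +120 mm; the bridge, the clamp pad and the knob's upright axis are at x = +70 mm.
- nest (a point): Centre of the nest floor on the black carriage, 24 mm above the bench; its x axis is the slide direction (towards home), z up. At the start it is 110 to 140 mm short of the bridge. Orange lips 6 mm high leave an opening of 78 mm (x) by 58 mm (y) for the enclosure, so its 70 mm side goes along x (either way round), its centre 16 mm above this point when seated. The long-side lips are open over the middle 46 mm, where fingers may reach down.
- push_plate (a point): Centre of the face of the white push pad (24 mm wide, 34 mm high, 4 mm proud) in the middle of the carriage's upright grey end plate (100 mm wide along y, from 16 to 62 mm above the bench). It is 124 mm behind the nest, 40 mm above the bench; x axis = push direction. Pushed on the pad the carriage runs with about 2 N; pushed more than about 30 mm off its centre it cocks between the rails and jams until let go.
- carriage (a joint): Slide of the carriage in m, 0 = fully out, 0.14 = home at the hard stop with the nest centred under the clamp. It starts between 0 and 0.03 and stays where it is left.
- knob_grip (a point): Point on the upright axis of the black torque knob, in the middle of its straight bar grip, 127 mm above the bench. x axis along the bar, z up; the point turns with the knob. The bar is 46 mm long, 14 mm thick and 26 mm high (112 to 138 mm above the bench), on a round skirt 45 mm across. Turning clockwise seen from above drives the screw and clamp pad down.
- spindle (a joint): Angle of the clamp screw under the knob (steel collar with a red mark) in rad, growing clockwise seen from above; starts between 0.3 and 0.9. It lowers the pad 7 mm per rad; the pad meets a seated enclosure at 2.0 to 2.2 rad. Running down takes about 0.08 N m; once the pad bears, the torque rises. It stays where it is left, springing back 0.3 rad at most.
- clutch (a joint): Turn of the knob against the screw (white mark on the knob's edge against the red mark on the collar) in rad, 0 at the start, growing clockwise. It stays near 0 until about 0.2 N m is reached (within 0.3 rad after the pad meets the enclosure); then the clutch gives way in clicks of 0.52 rad: the torque drops half-way through each, at 0.26 rad, and rises again after it.
- clamp_pad: Round black rubber clamp pad, 30 mm across, under the bridge on the screw's axis; origin at the centre of its lower face, 70 mm above the bench when the screw is at 0.
- tub_screws: Bystander: white tub of screws, 69 mm across, 48 mm high; origin at the centre of its underside.
- relay_board: Bystander: small green circuit board with blue relays, 48 x 68 x 21 mm; origin at the centre of its underside.
- tape_masking: Bystander: roll of beige masking tape, 68 mm across, 24 mm high; origin at the centre of its underside.
Things that resemble listed ones, but are neither listed nor needed, are in the scene too. What is shaped like the part that bears enclosure_center but purple is not meant.

How it is judged:
By the outcome, as a careful person would: the job done as asked, in the order asked, and still so for the second after the job is handed in, with the robot touching nothing.
It also fails if it takes over 67 s, if anything falls off the work surface, if the arm or the gripper's body presses on something with over 40 N, if the wrist force passes 120 N, or if a joint passes its speed limit or range.

## Robot

A 6-joint arm with a two-finger parallel gripper is mounted at the origin on a cart in front of the work surface, level with it; the furniture and walls round the work are solid. World frame = base frame: x ahead of the robot, y to its left, z up, the work surface at z = 0. Lengths are in m, angles in rad, forces in N, time in s.
With the tool pointing down it reaches from about 0.4 to 0.925 m from the base axis. Payload 3.4 kg.
Tool frame: the origin (TCP) lies between the finger pads; the fingertips stand 17 mm ahead of it and the grasp point (between the pads) lies 2 mm behind it; z points along the fingers, y is the line along which they close (so a half turn about z gives the same grasp; the last joint's range is limited). The gripper opens to 85 mm and grips with 20 to 120 N. Pads are 22 mm wide; open, the fingers measure 114 mm over their backs; the gripper's body (76 mm by 85 mm) begins 54 mm behind the grasp point. The pads swing forward as they close: fully open they stand 13 mm farther back than shut.
Start: joints at [-0.073, 0.307, 1.506, -0, 1.328, -0.073], TCP at [0.575, -0, 0.248] pointing down, gripper open.
Joint ranges: [-3.12, 3.12], [-1.05, 2.28], [0.14, 2.33], [-1.42, 4.57], [0.1, 2.73], [-2.68, 2.68]. Speed limits (rad/s): [2.57, 2.57, 3.14, 3.14, 3.14, 3.14].

## Interface

Orientations are given as [roll, pitch, yaw] about the fixed x, y, z axes, in that order (R = Rz(yaw) Ry(pitch) Rx(roll)).
In Python, from bench import arm gives the robot as it stands.
- The arm moves only by the tool step_arm, never from a script. Its argument "rows" is a list of rows, each an object of numbers: "tx", "ty", "tz": the shift along the tool's x, y, z in cm; "rx", "ry", "rz": the turn, a rotation vector about the tool's x, y, z in degrees; "jaw": the opening, from -1 (shut) to 1 (fully open), so that 0 is half open. In form: [{"tx": .., "ty": .., "tz": .., "rx": .., "ry": .., "rz": .., "jaw": ..}, ...]. A call has 1 to 5 rows; each row shifts and turns the commanded pose from where the row before left it, along the tool's axes as they then stand; what a row does not reach is not made up. A row lasts 1/10 s, in which the tool goes at most 50 mm and 8.59 degrees, less where a joint would pass 70% of its speed; a pose out of reach is approached as far as the arm can. A call is refused whole if a number of a shift passes 5 or a number of a turn 8.59, either way. A call with a gripper value outside its range is refused whole. The fingers move at their own pace and stop on an object; "newtons" is the grip in N (left out, the last holds). Time passes only in rows, so rows that do not move let the fingers close. It gives the time, the measured TCP pose, the force, the opening and the grip force at its end, in the units of the state.
- arm.state(): the state, without advancing time (a new reading comes with each control period).
- arm.snapshot(name): name is "scene" or "side" or "wrist"; returns a dict with "image" (420x560x3 uint8, red, green, blue), "camera_matrix" (3x3 intrinsics, pixels), "world_from_camera" (4x4, takes a point from camera to world coordinates). Camera axes: x right, y down, z forward; pixel columns grow to the right and rows downward; lengths in m; the calibration is good to about 2 mm. A picture is of the moment at which its call begins. There is no depth.
- arm.close_job(): hands the job in; it is judged then, once.
The state is a dict: "clock": time; "qpos": joint angles; "joint_vel": joint speeds; "tau": joint torques, N m; "ee_pos": TCP position; "orientation": TCP orientation; "ft_force": force on the tool from outside, world axes, zero at the start; "ft_torque": the same for the moment, N m; "opening": opening from 0.0 (shut) to 1.0 (fully open); "gripper_force": force on a finger pad.
Only numpy, scipy, OpenCV 4.12 (cv2) and the standard library are available. Lean on these libraries where they do the work, as an engineer would, in place of code of your own. Each camera call takes 0.05 s, during which the arm holds its last target. There are 200 camera calls.

## Working session

There is one attempt and no reset: what is moved stays moved. The work goes in short steps, Python scripts to look and compute and a tool call to move; the robot and the scene stay as the last step left them, time stands still between calls to the robot, and variables do not carry over. Pictures are saved under pics/ and viewed, at most 10 in all, crops included, and the job is handed in when it is done.

Besides the shell and the picture viewer there is one more tool, called after "Emit:" as a command line: name --argument value ..., lists and objects as JSON in quotes. step_arm: Moves the arm, as the interface text tells. Its arguments: {"type":"object","properties":{"rows":{"type":"array"},"newtons":{"type":"number"}},"required":["rows"]}

```bash
mkdir -p pics; ls
cat > h.py <<'E'
import numpy as np, cv2
from bench import arm
from scipy.spatial.transform import Rotation as R
def snap(n,f):
    s=arm.snapshot(n); cv2.imwrite(f'pics/{f}.png',s['image'][:,:,::-1]); np.savez(f'pics/{f}.npz',im=s['image'],K=s['camera_matrix'],T=s['world_from_camera']); return s
def load(f):
    d=np.load(f'pics/{f}.npz'); return dict(image=d['im'],camera_matrix=d['K'],world_from_camera=d['T'])
def ray(s,u,v):
    d=np.linalg.inv(s['camera_matrix'])@[u,v,1.]; T=s['world_from_camera']; return T[:3,3],T[:3,:3]@d
def onz(s,u,v,z):
    o,d=ray(s,u,v); return o+d*(z-o[2])/d[2]
def tri(s1,p1,s2,p2):
    o1,d1=ray(s1,*p1);o2,d2=ray(s2,*p2)
    t=np.linalg.lstsq(np.c_[d1,-d2],o2-o1,rcond=None)[0]; a=o1+t[0]*d1;b=o2+t[1]*d2
    return (a+b)/2,np.linalg.norm(a-b)
def proj(s,P):
    T=s['world_from_camera']; c=T[:3,:3].T@(np.array(P)-T[:3,3]); q=s['camera_matrix']@c; return q[:2]/q[2]
def st():
    s=arm.state(); print({k:np.round(s[k],4).tolist() for k in('clock','qpos','ee_pos','orientation','ft_force','ft_torque','opening','gripper_force')}); return s
E
python3 - <<'E'
from h import *
a=snap('scene','a');b=snap('side','b');c=snap('wrist','c');st()
im=np.hstack([cv2.resize(cv2.imread(f'pics/{x}.png'),(400,300)) for x in 'ab'])
for s in(a,b,c):print(s['world_from_camera'].round(3).tolist(),s['camera_matrix'][0,0])
E
```

```text
pics
{'clock': 0.15, 'qpos': [-0.0735, 0.3074, 1.5074, 0.0, 1.3284, -0.0735], 'ee_pos': [0.5745, 0.0, 0.2476], 'orientation': [-3.14, -0.0001, 1.5708], 'ft_force': [-0.0361, -0.4359, -0.204], 'ft_torque': [-0.0026, -0.0083, -0.0188], 'opening': 1.0022, 'gripper_force': 0.0}
[[-0.81, -0.275, 0.517, -0.146], [-0.586, 0.358, -0.727, 0.874], [0.014, -0.892, -0.451, 0.653], [0.0, 0.0, 0.0, 1.0]] 455.94437419518954
[[-0.917, -0.231, 0.325, 0.081], [-0.399, 0.52, -0.756, 0.998], [0.006, -0.823, -0.568, 0.846], [0.0, 0.0, 0.0, 1.0]] 464.18323849078905
[[1.0, 0.002, -0.001, 0.575], [0.002, -0.957, -0.29, 0.075], [-0.001, 0.29, -0.957, 0.372], [0.0, 0.0, 0.0, 1.0]] 364.692193731336
```

View pics/a.png

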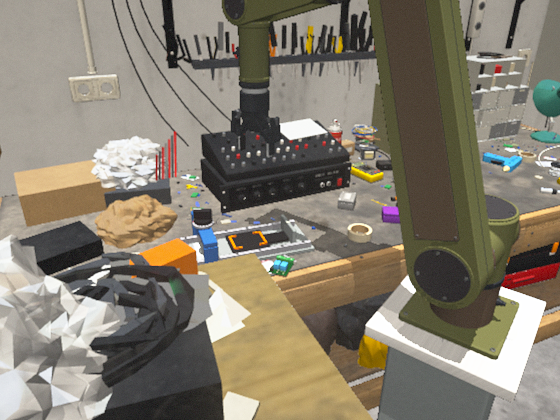

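View pics/b.png

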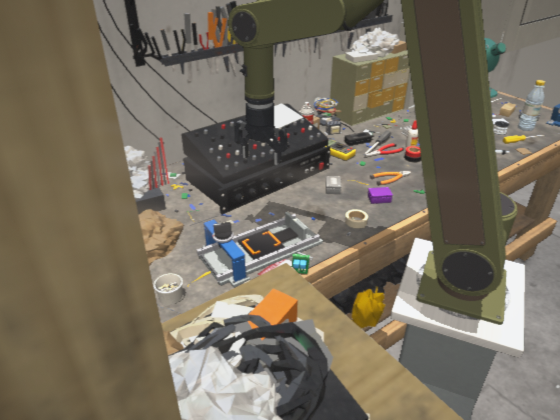

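Scene: the grey enclosure is at (346,201) and the purple decoy at (392,214). The orange nest is at (247,240), the blue bridge at (208,245), the knob at (203,217), the tape at (360,232) and the board at (281,265). Side view: enclosure (333,184), purple (380,195), nest (262,243), knob (222,230), tub (169,287). The grey box is the one meant, because the other one is purple.

Run:
```python
from h import *
a,b,c=load('a'),load('b'),load('c')
P={'encl':((346,201),(333,184)),'purple':((392,214),(380,195)),'nest':((247,240),(262,243)),'knob':((203,215),(222,228)),'tape':((360,232),(357,217)),'board':((281,265),(301,262)),}
for k,(p,q) in P.items():
    X,e=tri(a,p,b,q);print(k,X.round(3),e.round(4),'wrist',proj(c,X).round())
print(onz(b,169,287,.03))
def orange(s):
    h=cv2.cvtColor(s['image'],cv2.COLOR_RGB2HSV);m=cv2.inRange(h,(5,180,150),(20,255,255));n,l,stt,cen=cv2.connectedComponentsWithStats(m)
    return [(x.tolist(),y.round().tolist()) for x,y in zip(stt,cen) if x[4]>25][1:]
print(orange(a),orange(b),orange(c))
crop=np.hstack([cv2.resize(a['image'][180:230,325:415],(400,222),interpolation=2),cv2.resize(b['image'][165:215,310:400],(400,222),interpolation=2)])
w=cv2.resize(c['image'],(480,360)); out=np.zeros((590,800,3),np.uint8);out[:222]=crop;out[226:586,:480]=w
cv2.imwrite('pics/d.png',out[:,:,::-1])
```

```text
encl [ 0.461 -0.317  0.015] 0.0018 wrist [188. 422.]
purple [ 0.292 -0.288  0.032] 0.0002 wrist [ 40. 415.]
nest [0.532 0.092 0.035] 0.0023 wrist [231.  74.]
knob [0.61  0.168 0.117] 0.0025 wrist [339. -69.]
tape [ 0.332 -0.165  0.013] 0.0002 wrist [ 65. 315.]
board [0.412 0.102 0.013] 0.0024 wrist [103.  63.]
[0.67109618 0.33842518 0.03      ]
[([269, 40, 6, 17, 43], [271.0, 49.0]), ([253, 231, 14, 15, 57], [260.0, 238.0]), ([228, 235, 15, 15, 55], [234.0, 242.0]), ([139, 239, 59, 35, 1203], [173.0, 256.0]), ([552, 242, 7, 10, 44], [555.0, 246.0])] [([209, 13, 7, 26, 123], [211.0, 27.0]), ([380, 173, 21, 6, 35], [391.0, 174.0]), ([268, 232, 13, 14, 35], [275.0, 239.0]), ([242, 239, 18, 15, 60], [249.0, 247.0]), ([252, 291, 45, 34, 781], [275.0, 307.0])] [([194, 92, 10, 20, 29], [198.0, 102.0])]
```

View pics/d.png

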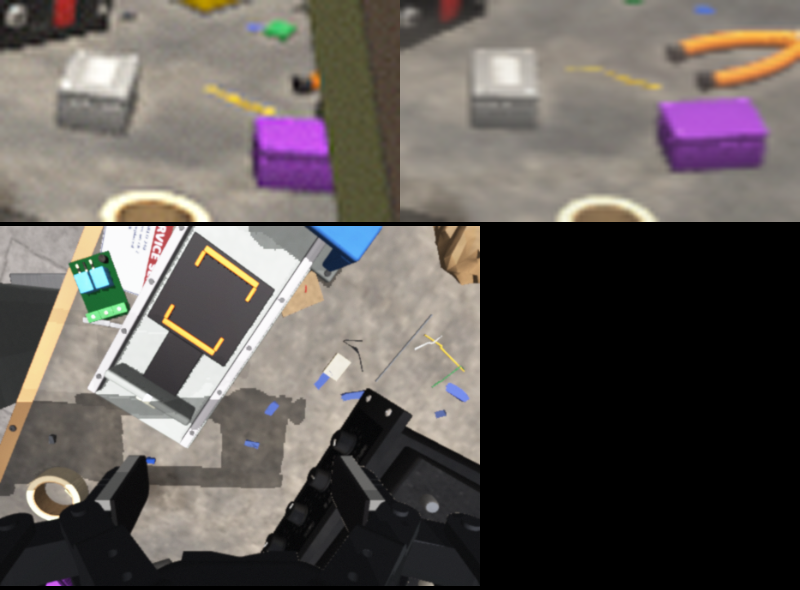

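The crop confirms it: the light grey box with a lid (left in both views) is the enclosure and the purple one is the decoy. The wrist view shows the orange lip corners and the end plate clearly. Next I'll measure the nest from that view and move to look at the enclosure from close by.

Emit:
step_arm --rows '[{"tx": -5,"ty": -2.3,"jaw": 1},{"tx": -5,"ty": -2.3},{"tx": -5,"ty": -2.3},{"tx": -5,"ty": -2.3},{"tx": -5,"ty": -2.3}]'

```text
schema error: expected keys tx, ty, tz, rx, ry, rz, jaw
```

Emit:
step_arm --rows '[{},{}]'

```text
schema error: expected keys tx, ty, tz, rx, ry, rz, jaw
```

Run:
```python
from h import *
c=load('c')
h=cv2.cvtColor(c['image'],cv2.COLOR_RGB2HSV);m=cv2.inRange(h,(10,120,120),(25,255,255));m[:, :150]=0; m[170:]=0;m[:,320:]=0
cs=[x for x in cv2.findContours(m,0,2)[0] if cv2.contourArea(x)>3]
pts=np.vstack(cs)[:,0]
W=np.array([onz(c,u,v,.030)[:2] for u,v in pts])
r=cv2.minAreaRect((W*1000).astype(np.float32));print('nest',r,len(cs))
# check vs carriage: cents
d=snap('wrist','e');st()
h=d['image']
cv2.imwrite('pics/e.png',h[:,:,::-1])
```

```text
nest ((542.5267944335938, 78.90882110595703), (90.66558837890625, 66.81698608398438), 56.14176940917969) 2
{'clock': 0.2, 'qpos': [-0.0735, 0.3073, 1.5072, -0.0, 1.3284, -0.0735], 'ee_pos': [0.5746, 0.0, 0.2477], 'orientation': [-3.1403, -0.0001, 1.5708], 'ft_force': [0.0525, -0.1062, -0.0555], 'ft_torque': [0.0007, 0.0118, 0.0003], 'opening': 1.0009, 'gripper_force': 0.0}
```

View pics/e.png

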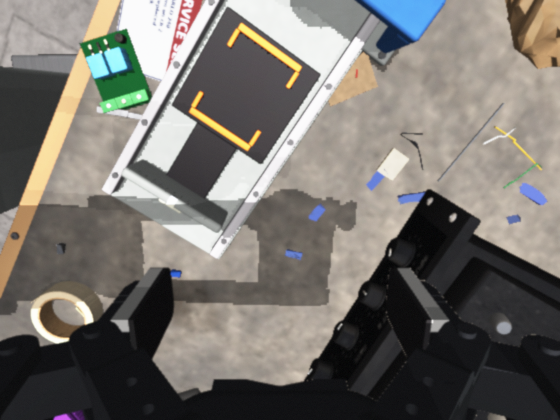

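The wrist view still shows the starting pose, because the move was refused and needs all seven keys. The nest corners are at (240,35), (295,80), (195,105) and (255,145), which puts the nest at about (0.5425, 0.079) with yaw 56°.

Emit:
step_arm --rows '[{"tx": -5,"ty": -2.3,"tz": 0,"rx": 0,"ry": 0,"rz": 0,"jaw": 1},{"tx": -5,"ty": -2.3,"tz": 0,"rx": 0,"ry": 0,"rz": 0,"jaw": 1},{"tx": -5,"ty": -2.3,"tz": 0,"rx": 0,"ry": 0,"rz": 0,"jaw": 1},{"tx": -5,"ty": -2.3,"tz": 0,"rx": 0,"ry": 0,"rz": 0,"jaw": 1},{"tx": -5,"ty": -2.3,"tz": 0,"rx": 0,"ry": 0,"rz": 0,"jaw": 1}]'

```text
clock: 0.7
ee_pos: [0.4694, -0.2285, 0.2482]
orientation: [3.142, -0.0, 1.571]
ft_force: [1.2, -0.8, 0.3]
opening: 1.001
gripper_force: 0.0
```

Emit:
step_arm --rows '[{"tx": 0,"ty": 0,"tz": 0,"rx": 0,"ry": 0,"rz": 0,"jaw": 1},{"tx": 0,"ty": 0,"tz": 0,"rx": 0,"ry": 0,"rz": 0,"jaw": 1}]'

```text
clock: 0.9
ee_pos: [0.4699, -0.2282, 0.2482]
orientation: [-3.142, -0.001, 1.567]
ft_force: [0.1, 0.5, -0.6]
opening: 0.997
gripper_force: 0.0
```

Run:
```python
from h import *
d=snap('wrist','f');st();print(proj(d,[.461,-.317,.015]))
```

```text
{'clock': 0.95, 'qpos': [-0.5313, 0.2338, 1.6134, 0.0008, 1.2948, -0.53], 'ee_pos': [0.4704, -0.2272, 0.2482], 'orientation': [3.1415, -0.0008, 1.5693], 'ft_force': [0.5, 0.3486, -0.3581], 'ft_torque': [-0.0249, 0.0237, 0.0216], 'opening': 1.0012, 'gripper_force': 0.0}
[271.07045986 254.39651851]
```

View pics/f.png

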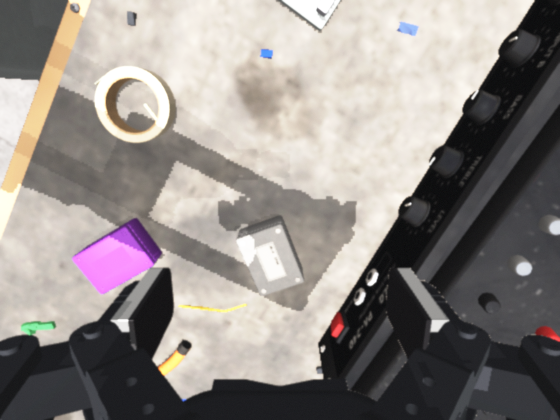

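The wrist view shows the enclosure with its lid corners at about (243,230), (283,218), (303,285) and (265,295). The purple decoy is at (118,256) and the mixer lies to the right.

Run:
```python
from h import *
d=load('f')
g=cv2.cvtColor(d['image'],cv2.COLOR_RGB2GRAY)
m=np.full(g.shape,cv2.GC_BGD,np.uint8);m[205:305,225:315]=cv2.GC_PR_BGD;cv2.fillPoly(m,[np.array([[250,235],[278,226],[296,280],[268,287]])],1)
cv2.grabCut(d['image'].copy(),m,None,np.zeros((1,65)),np.zeros((1,65)),4,1)
mm=((m==1)|(m==3)).astype(np.uint8)
ct=max(cv2.findContours(mm,0,2)[0],key=cv2.contourArea)
W=np.array([onz(d,u,v,.032)[:2] for u,v in ct[:,0]])*1000
print(cv2.minAreaRect(W.astype(np.float32)))
for p in((243,230),(283,218),(303,285),(265,295)):print(onz(d,*p,.032).round(4))
o=d['image'][190:320,210:330].copy();cv2.imwrite('pics/g.png',cv2.resize(np.hstack([o,o*mm[190:320,210:330,None]]),None,fx=3,fy=3)[:,:,::-1])
```

```text
((459.4584045410156, -316.9363098144531), (51.819419860839844, 69.5496597290039), 18.838165283203125)
[ 0.4337 -0.2826  0.032 ]
[ 0.4735 -0.2701  0.032 ]
[ 0.4945 -0.3442  0.032 ]
[ 0.4546 -0.3559  0.032 ]
```

View pics/g.png

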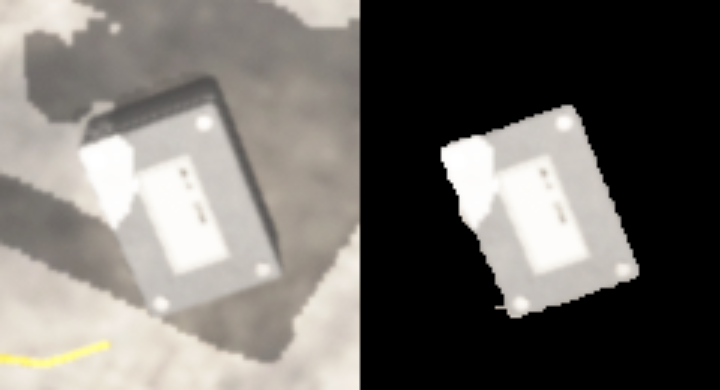

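The lid mask is clean: centre (0.4595, -0.317), 52x70 mm at z=32 mm, which agrees with the stated size, and the short axis at about 19°. I'll go above it and turn -19° about tool z.

Emit:
step_arm --rows '[{"tx": -4.5,"ty": -0.5,"tz": 0,"rx": 0,"ry": 0,"rz": 0,"jaw": 1},{"tx": -4.5,"ty": -0.5,"tz": 0,"rx": 0,"ry": 0,"rz": 0,"jaw": 1},{"tx": 0,"ty": 0,"tz": 4,"rx": 0,"ry": 0,"rz": -6.5,"jaw": 1},{"tx": 0,"ty": 0,"tz": 4,"rx": 0,"ry": 0,"rz": -6.5,"jaw": 1},{"tx": 0,"ty": 0,"tz": 4,"rx": 0,"ry": 0,"rz": -6,"jaw": 1}]'

```text
clock: 1.45
ee_pos: [0.4618, -0.316, 0.1273]
orientation: [3.14, 0.001, 1.909]
ft_force: [-0.1, 0.4, -1.3]
opening: 0.996
gripper_force: 0.0
```

Emit:
step_arm --rows '[{"tx": 0,"ty": 0,"tz": 0,"rx": 0,"ry": 0,"rz": 0,"jaw": 1},{"tx": 0,"ty": 0,"tz": 0,"rx": 0,"ry": 0,"rz": 0,"jaw": 1}]'

```text
clock: 1.65
ee_pos: [0.4612, -0.3157, 0.1282]
orientation: [-3.141, -0.002, 1.902]
ft_force: [0.9, 0.0, 0.4]
opening: 0.998
gripper_force: 0.0
```

```bash
cat >> h.py <<'E'
def to(x,y,z,yaw=None):
    "needed shift in tool axes (cm) and rz (deg), yaw = world angle of tool y, deg"
    s=st();Rm=R.from_euler('xyz',s['orientation']).as_matrix()
    print('shift cm',(Rm.T@(np.array([x,y,z])-s['ee_pos'])*100).round(2),'tooly deg',np.degrees(np.arctan2(Rm[1,1],Rm[0,1])).round(2))
    if yaw is not None: print('rz',(-(yaw-np.degrees(np.arctan2(Rm[1,1],Rm[0,1]))+90)%180-90).round(2))
E
python3 - <<'E'
from h import *
d=snap('wrist','k');to(.4595,-.317,.023,19)
E
```

```text
{'clock': 1.7, 'qpos': [-0.6764, 0.4014, 1.6953, 0.0002, 1.0432, -1.0079], 'ee_pos': [0.4621, -0.3168, 0.1296], 'orientation': [3.1405, 0.0013, 1.9022], 'ft_force': [0.573, 0.1076, 0.6787], 'ft_torque': [0.0072, 0.0208, -0.0323], 'opening': 0.9999, 'gripper_force': 0.0}
shift cm [ 0.08 -0.27 10.66] tooly deg 18.99
rz -0.01
```

Emit:
step_arm --rows '[{"tx": 0.1,"ty": -0.2,"tz": 4,"rx": 0,"ry": 0,"rz": 0,"jaw": 1},{"tx": 0,"ty": 0,"tz": 4,"rx": 0,"ry": 0,"rz": 0,"jaw": 1},{"tx": 0,"ty": 0,"tz": 2.5,"rx": 0,"ry": 0,"rz": 0,"jaw": 1},{"tx": 0,"ty": 0,"tz": 0,"rx": 0,"ry": 0,"rz": 0,"jaw": 1},{"tx": 0,"ty": 0,"tz": 0,"rx": 0,"ry": 0,"rz": 0,"jaw": 0.2}]' --newtons 40

```text
clock: 2.2
ee_pos: [0.46, -0.3177, 0.0252]
orientation: [3.14, 0.003, 1.902]
ft_force: [0.9, -0.8, 0.2]
opening: 0.855
gripper_force: 0.0
```

Emit:
step_arm --rows '[{"tx": 0,"ty": 0,"tz": 0,"rx": 0,"ry": 0,"rz": 0,"jaw": -0.5},{"tx": 0,"ty": 0,"tz": 0,"rx": 0,"ry": 0,"rz": 0,"jaw": -0.5},{"tx": 0,"ty": 0,"tz": 0,"rx": 0,"ry": 0,"rz": 0,"jaw": -0.5},{"tx": 0,"ty": 0,"tz": 0,"rx": 0,"ry": 0,"rz": 0,"jaw": -0.5},{"tx": 0,"ty": 0,"tz": 0,"rx": 0,"ry": 0,"rz": 0,"jaw": -0.5}]'

```text
clock: 2.7
ee_pos: [0.4601, -0.3182, 0.026]
orientation: [3.139, 0.005, 1.902]
ft_force: [0.0, 1.0, 6.9]
opening: 0.582
gripper_force: 41.7
```

Gripped at 49.5 mm and 42 N. Lifting and turning to the nest's heading.

Emit:
step_arm --rows '[{"tx": 0,"ty": 0,"tz": -4.5,"rx": 0,"ry": 0,"rz": 0,"jaw": -0.5},{"tx": 0,"ty": 0,"tz": -4.5,"rx": 0,"ry": 0,"rz": 0,"jaw": -0.5},{"tx": 0,"ty": 0,"tz": -4.5,"rx": 0,"ry": 0,"rz": 8.5,"jaw": -0.5},{"tx": 0,"ty": 0,"tz": -4.5,"rx": 0,"ry": 0,"rz": 8.5,"jaw": -0.5},{"tx": 0,"ty": 0,"tz": -4,"rx": 0,"ry": 0,"rz": 8.5,"jaw": -0.5}]'

```text
clock: 3.2
ee_pos: [0.4583, -0.3168, 0.2471]
orientation: [3.139, 0.002, 1.451]
ft_force: [0.8, -0.3, -1.7]
opening: 0.583
gripper_force: 43.3
```

Emit:
step_arm --rows '[{"tx": 0,"ty": 0,"tz": 0,"rx": 0,"ry": 0,"rz": 8.5,"jaw": -0.5},{"tx": 0,"ty": 0,"tz": 0,"rx": 0,"ry": 0,"rz": 8.5,"jaw": -0.5},{"tx": 0,"ty": 0,"tz": 0,"rx": 0,"ry": 0,"rz": 8.5,"jaw": -0.5},{"tx": 0,"ty": 0,"tz": 0,"rx": 0,"ry": 0,"rz": 2,"jaw": -0.5},{"tx": 0,"ty": 0,"tz": 0,"rx": 0,"ry": 0,"rz": 0,"jaw": -0.5}]'

```text
clock: 3.7
ee_pos: [0.4581, -0.3167, 0.2444]
orientation: [3.14, 0.0, 0.977]
ft_force: [0.2, 0.3, -1.2]
opening: 0.579
gripper_force: 43.2
```

Run:
```python
from h import *
to(.5425,.079,.2,-33.86)
to(.5425-.06*.557,.079-.06*.83,.2,-33.86)
```

```text
{'clock': 3.7, 'qpos': [-0.6807, 0.284, 1.5509, -0.0, 1.3052, -0.0871], 'ee_pos': [0.4581, -0.3167, 0.2444], 'orientation': [3.1402, 0.0001, 0.9772], 'ft_force': [0.2244, 0.3148, -1.1842], 'ft_torque': [0.0152, 0.0421, 0.003], 'opening': 0.5794, 'gripper_force': 43.2452}
shift cm [ 37.52 -15.14   4.42] tooly deg -34.01
rz -0.15
{'clock': 3.7, 'qpos': [-0.6807, 0.284, 1.5509, -0.0, 1.3052, -0.0871], 'ee_pos': [0.4581, -0.3167, 0.2444], 'orientation': [3.1402, 0.0001, 0.9772], 'ft_force': [0.2244, 0.3148, -1.1842], 'ft_torque': [0.0152, 0.0421, 0.003], 'opening': 0.5794, 'gripper_force': 43.2452}
shift cm [ 31.53 -15.13   4.42] tooly deg -34.01
rz -0.15
```

Emit:
step_arm --rows '[{"tx": 4.5,"ty": -2.1,"tz": 0,"rx": 0,"ry": 0,"rz": 0,"jaw": -0.5},{"tx": 4.5,"ty": -2.1,"tz": 0,"rx": 0,"ry": 0,"rz": 0,"jaw": -0.5},{"tx": 4.5,"ty": -2.1,"tz": 0,"rx": 0,"ry": 0,"rz": 0,"jaw": -0.5},{"tx": 4.5,"ty": -2.1,"tz": 0,"rx": 0,"ry": 0,"rz": 0,"jaw": -0.5},{"tx": 4.5,"ty": -2.1,"tz": 0,"rx": 0,"ry": 0,"rz": 0,"jaw": -0.5}]'

```text
clock: 4.2
ee_pos: [0.497, -0.0698, 0.2441]
orientation: [3.14, -0.001, 0.978]
ft_force: [1.7, -0.2, -1.4]
opening: 0.581
gripper_force: 43.2
```

Emit:
step_arm --rows '[{"tx": 4.5,"ty": -2.1,"tz": 0,"rx": 0,"ry": 0,"rz": 0,"jaw": -0.5},{"tx": 4.5,"ty": -2.1,"tz": 0,"rx": 0,"ry": 0,"rz": 0,"jaw": -0.5},{"tx": 0,"ty": 0,"tz": 0,"rx": 0,"ry": 0,"rz": 0,"jaw": -0.5},{"tx": 0,"ty": 0,"tz": 0,"rx": 0,"ry": 0,"rz": 0,"jaw": -0.5}]'

```text
clock: 4.6
ee_pos: [0.5125, 0.0278, 0.2438]
orientation: [3.141, 0.0, 0.982]
ft_force: [-0.3, 0.3, -1.2]
opening: 0.581
gripper_force: 43.1
```

Run:
```python
from h import *
d=snap('wrist','m');to(.5425,.079,.2,-33.86)
for x,y in((39,29),(39,-29),(-39,29),(-39,-29)):
    c,s_=.557,.83;print(proj(d,[.5425+(x*c-y*s_)/1e3,.079+(x*s_+y*c)/1e3,.03]).round())
```

```text
{'clock': 4.65, 'qpos': [-0.03, 0.2242, 1.6389, -0.0008, 1.2781, 0.5615], 'ee_pos': [0.5124, 0.0266, 0.2437], 'orientation': [3.1408, 0.0004, 0.9795], 'ft_force': [0.1917, -0.0567, -0.8421], 'ft_torque': [-0.0248, 0.0052, 0.0036], 'opening': 0.5823, 'gripper_force': 43.1466}
shift cm [ 6.03 -0.43  4.37] tooly deg -33.88
rz -0.02
[243.  66.]
[309.  66.]
[245. 155.]
[307. 156.]
```

View pics/m.png

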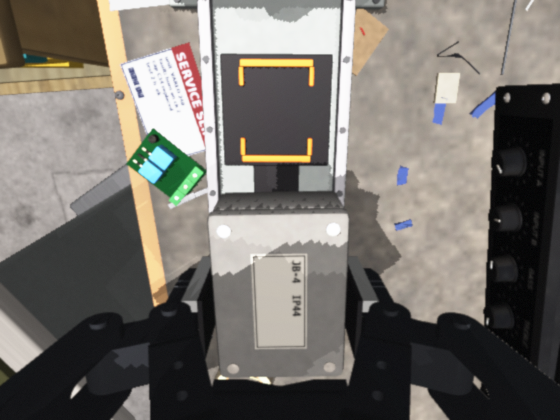

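The wrist view is aligned with the slide. The lips' inner corners are at (243,66) to (309,155), matching my prediction, and the held enclosure spans u 210–346 with its front lid edge at v≈212. Now checking the in-hand offset and the nest height.

Run:
```python
from h import *
d=load('m');c=load('c')
def om(s,box):
    h=cv2.cvtColor(s['image'],cv2.COLOR_RGB2HSV);m=cv2.inRange(h,(10,120,120),(25,255,255));k=np.zeros_like(m);x0,y0,x1,y1=box;k[y0:y1,x0:x1]=m[y0:y1,x0:x1]
    return np.vstack([x for x in cv2.findContours(k,0,2)[0] if cv2.contourArea(x)>3])[:,0]
pd,pc=om(d,(225,50,330,170)),om(c,(180,15,310,160))
for z in(.03,):
    for s,p in((c,pc),(d,pd)):
        print(z,cv2.minAreaRect((np.array([onz(s,u,v,z)[:2] for u,v in p])*1000).astype(np.float32)))
cd=cv2.minAreaRect(pd.astype(np.float32))[0];cc=cv2.minAreaRect(pc.astype(np.float32))[0];print('tri',tri(d,cd,c,cc))
Rm=R.from_euler('xyz',[3.1408,.0004,.9795]).as_matrix();T=np.array([.5124,.0266,.2437])
for x in(.035,-.035):
  for y in(-.025,.025):print('pred lid',proj(d,T+Rm@[x,y,-.007]).round())
```

```text
0.03 ((542.5267944335938, 78.90882110595703), (90.66558837890625, 66.81698608398438), 56.14176940917969)
0.03 ((542.5513916015625, 79.07406616210938), (90.71092224121094, 66.74838256835938), 56.1608772277832)
tri (array([0.54416939, 0.08111983, 0.04644923]), np.float64(0.00011654789610984953))
pred lid [210. 219.]
pred lid [357. 220.]
pred lid [219. 386.]
pred lid [345. 386.]
```

Run:
```python
from h import *
d=load('m');g=cv2.GaussianBlur(cv2.cvtColor(d['image'],cv2.COLOR_RGB2GRAY),(3,3),0).astype(int)
for v in(216,222,230,250,350,365,372):
    print(v,g[v,196:232:2].tolist(),g[v,326:364:2].tolist())
for u in(235,280,320):print(u,g[186:228:2,u].tolist(),g[360:396:2,u].tolist())
Rm=R.from_euler('xyz',[3.1408,.0004,.9795]).as_matrix();T=np.array([.5124,.0266,.2437])
# fit lid: shift x,z,pitch to edge observations later
```

```text
216 [148, 150, 156, 156, 148, 139, 138, 170, 190, 199, 200, 199, 200, 200, 199, 198, 202, 205] [222, 222, 221, 221, 219, 219, 219, 220, 221, 219, 206, 130, 91, 93, 94, 95, 98, 101, 104]
222 [145, 141, 140, 140, 141, 136, 174, 220, 226, 227, 226, 225, 225, 225, 222, 222, 223, 223] [224, 224, 225, 231, 234, 227, 225, 224, 224, 222, 214, 150, 89, 87, 89, 91, 92, 93, 95]
230 [139, 136, 135, 136, 137, 136, 157, 213, 220, 222, 236, 253, 254, 254, 254, 254, 254, 233] [237, 254, 254, 254, 254, 254, 252, 234, 223, 222, 214, 138, 90, 91, 91, 90, 92, 95, 98]
250 [147, 143, 142, 142, 142, 144, 138, 160, 203, 209, 211, 210, 207, 205, 204, 204, 204, 204] [134, 135, 135, 137, 137, 135, 136, 137, 136, 133, 118, 91, 95, 95, 97, 98, 99, 99, 96]
350 [17, 17, 17, 22, 28, 24, 67, 89, 90, 88, 83, 87, 110, 113, 114, 113, 113, 113] [113, 114, 116, 119, 118, 115, 117, 129, 121, 129, 163, 161, 141, 58, 23, 27, 18, 18, 17]
365 [17, 17, 18, 18, 19, 47, 79, 79, 78, 81, 92, 91, 101, 113, 115, 115, 131, 160] [172, 176, 181, 178, 159, 135, 132, 131, 116, 141, 162, 168, 171, 134, 40, 18, 17, 17, 17]
372 [17, 17, 17, 18, 17, 26, 93, 148, 151, 144, 127, 105, 101, 108, 111, 114, 128, 152] [141, 147, 149, 142, 136, 135, 135, 134, 142, 156, 161, 159, 132, 47, 18, 17, 18, 17, 17]
235 [235, 235, 231, 149, 63, 65, 72, 79, 87, 97, 107, 102, 88, 102, 136, 203, 221, 223, 225, 224, 223] [113, 112, 148, 192, 187, 178, 161, 123, 116, 109, 34, 18, 18, 17, 17, 16, 15, 16]
280 [33, 32, 33, 48, 59, 67, 75, 84, 87, 79, 76, 83, 93, 109, 162, 218, 224, 224, 225, 224, 224] [113, 113, 111, 110, 109, 112, 112, 111, 125, 159, 164, 165, 143, 54, 18, 16, 15, 17]
320 [162, 159, 122, 61, 60, 69, 76, 83, 92, 99, 111, 101, 99, 122, 194, 221, 224, 224, 223, 223, 225] [129, 130, 129, 130, 131, 133, 133, 131, 152, 139, 39, 17, 17, 18, 17, 16, 15, 16]
```

Run:
```python
from h import *
d=load('m');o=d['image'][180:400,180:380];cv2.imwrite('pics/n.png',cv2.resize(o,None,fx=2.7,fy=2.7,interpolation=2)[:,:,::-1])
```

```text
(no output)
```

View pics/n.png

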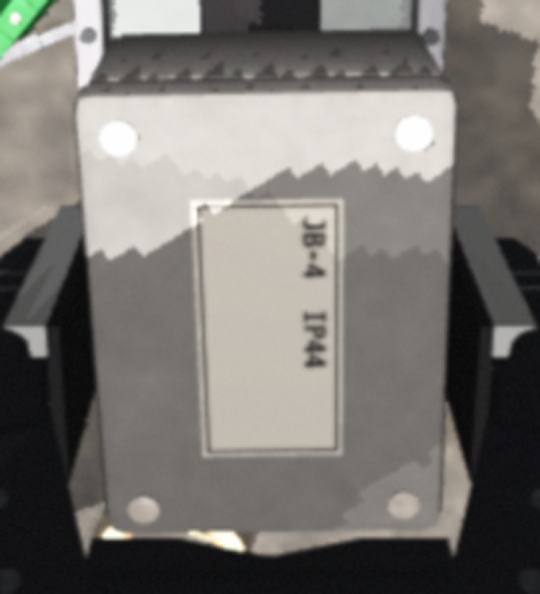

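The crop shows the lid corners at FL (209,215), FR (348.5,214.5), RL (219.6,375.6) and RR (342,374.5). The enclosure is square in the hand.

Run:
```python
from h import *
d=load('m')
o=np.array([[.035,-.025,0],[.035,.025,0],[-.035,-.025,0],[-.035,.025,0]])
p=np.array([[208.9,215.2],[348.5,214.4],[219.6,375.6],[341.9,374.4]])
_,r,t=cv2.solvePnP(o,p,d['camera_matrix'],None)
Tc=d['world_from_camera'];Rw=Tc[:3,:3]@cv2.Rodrigues(r)[0];P=Tc[:3,:3]@t[:,0]+Tc[:3,3]
Rm=R.from_euler('xyz',[3.1408,.0004,.9795]).as_matrix();T=np.array([.5124,.0266,.2437])
print((Rm.T@(P-T)*1000).round(1),np.degrees(R.from_matrix(Rm.T@Rw).as_rotvec()).round(1))
```

```text
[-0.3 -1.1 -0.9] [-0.2  0.3 -0.8]
```

The in-hand offset is under 1.1 mm and the tilt under 1°. Moving over the nest and descending.

Emit:
step_arm --rows '[{"tx": 3,"ty": -0.2,"tz": 0,"rx": 0,"ry": 0,"rz": 0,"jaw": -0.5},{"tx": 3,"ty": -0.1,"tz": 0,"rx": 0,"ry": 0,"rz": 0,"jaw": -0.5},{"tx": 0,"ty": 0,"tz": 4,"rx": 0,"ry": 0,"rz": 0,"jaw": -0.5},{"tx": 0,"ty": 0,"tz": 4,"rx": 0,"ry": 0,"rz": 0,"jaw": -0.5},{"tx": 0,"ty": 0,"tz": 4,"rx": 0,"ry": 0,"rz": 0,"jaw": -0.5}]'

```text
clock: 5.15
ee_pos: [0.5442, 0.076, 0.1227]
orientation: [3.14, -0.001, 0.975]
ft_force: [0.7, -0.1, -2.4]
opening: 0.58
gripper_force: 43.2
```

Emit:
step_arm --rows '[{"tx": 0,"ty": 0,"tz": 2,"rx": 0,"ry": 0,"rz": 0,"jaw": -0.5},{"tx": 0,"ty": 0,"tz": 2,"rx": 0,"ry": 0,"rz": 0,"jaw": -0.5},{"tx": 0,"ty": 0,"tz": 0,"rx": 0,"ry": 0,"rz": 0,"jaw": -0.5}]'

```text
clock: 5.45
ee_pos: [0.5415, 0.0756, 0.0808]
orientation: [-3.137, 0.004, 0.975]
ft_force: [-0.6, 0.2, -1.5]
opening: 0.581
gripper_force: 43.0
```

Run:
```python
from h import *
to(.5425,.079,.055,-33.86)
```

```text
{'clock': 5.45, 'qpos': [0.0618, 0.451, 1.7698, -0.0005, 0.927, 0.658], 'ee_pos': [0.5415, 0.0756, 0.0808], 'orientation': [-3.137, 0.0041, 0.9749], 'ft_force': [-0.6367, 0.2004, -1.4712], 'ft_torque': [-0.0079, 0.0499, -0.0094], 'opening': 0.5811, 'gripper_force': 43.0353}
shift cm [ 0.34 -0.1   2.58] tooly deg -34.14
rz -0.28
```

Emit:
step_arm --rows '[{"tx": 0.3,"ty": 0,"tz": 0,"rx": 0,"ry": 0,"rz": 0,"jaw": -0.5},{"tx": 0,"ty": 0,"tz": 1,"rx": 0,"ry": 0,"rz": 0,"jaw": -0.5},{"tx": 0,"ty": 0,"tz": 0.6,"rx": 0,"ry": 0,"rz": 0,"jaw": -0.5},{"tx": 0,"ty": 0,"tz": 0.4,"rx": 0,"ry": 0,"rz": 0,"jaw": -0.5},{"tx": 0,"ty": 0,"tz": 0.2,"rx": 0,"ry": 0,"rz": 0,"jaw": -0.5}]'

```text
clock: 5.95
ee_pos: [0.5451, 0.0804, 0.0611]
orientation: [-3.141, 0.0, 0.978]
ft_force: [0.3, 0.1, -1.6]
opening: 0.584
gripper_force: 43.1
```

Emit:
step_arm --rows '[{"tx": 0,"ty": 0,"tz": 0.2,"rx": 0,"ry": 0,"rz": 0,"jaw": -0.5},{"tx": 0,"ty": 0,"tz": 0,"rx": 0,"ry": 0,"rz": 0,"jaw": -0.5}]'

```text
clock: 6.15
ee_pos: [0.5452, 0.0805, 0.0592]
orientation: [-3.141, 0.0, 0.978]
ft_force: [-0.1, 0.6, -1.8]
opening: 0.584
gripper_force: 43.1
```

Emit:
step_arm --rows '[{"tx": -0.2,"ty": 0,"tz": 0,"rx": 0,"ry": 0,"rz": 0,"jaw": -0.5},{"tx": 0,"ty": 0,"tz": 0.2,"rx": 0,"ry": 0,"rz": 0,"jaw": -0.5},{"tx": 0,"ty": 0,"tz": 0.2,"rx": 0,"ry": 0,"rz": 0,"jaw": -0.5},{"tx": 0,"ty": 0,"tz": 0,"rx": 0,"ry": 0,"rz": 0,"jaw": -0.5}]'

```text
clock: 6.55
ee_pos: [0.544, 0.0787, 0.0551]
orientation: [-3.141, 0.0, 0.977]
ft_force: [0.1, 0.2, -2.1]
opening: 0.585
gripper_force: 43.1
```

Emit:
step_arm --rows '[{"tx": 0,"ty": 0,"tz": 0.2,"rx": 0,"ry": 0,"rz": 0,"jaw": -0.5},{"tx": 0,"ty": 0,"tz": 0,"rx": 0,"ry": 0,"rz": 0,"jaw": -0.5}]'

```text
clock: 6.75
ee_pos: [0.5441, 0.0787, 0.0531]
orientation: [-3.141, 0.0, 0.977]
ft_force: [-0.1, -0.3, -1.7]
opening: 0.579
gripper_force: 43.1
```

Emit:
step_arm --rows '[{"tx": 0,"ty": 0,"tz": 0.2,"rx": 0,"ry": 0,"rz": 0,"jaw": -0.5},{"tx": 0,"ty": 0,"tz": 0,"rx": 0,"ry": 0,"rz": 0,"jaw": -0.5}]'

```text
clock: 6.95
ee_pos: [0.544, 0.0787, 0.0511]
orientation: [-3.141, 0.0, 0.977]
ft_force: [-0.1, 0.1, -1.3]
opening: 0.58
gripper_force: 43.1
```

Emit:
step_arm --rows '[{"tx": 0,"ty": 0,"tz": 0.2,"rx": 0,"ry": 0,"rz": 0,"jaw": -0.5},{"tx": 0,"ty": 0,"tz": 0,"rx": 0,"ry": 0,"rz": 0,"jaw": -0.5}]'

```text
clock: 7.15
ee_pos: [0.5445, 0.0788, 0.0495]
orientation: [3.141, -0.0, 0.977]
ft_force: [-0.2, 0.1, 1.5]
opening: 0.578
gripper_force: 43.5
```

Contact came at z=0.0495, where the nest floor was predicted. Releasing and rising.

Emit:
step_arm --rows '[{"tx": 0,"ty": 0,"tz": 0,"rx": 0,"ry": 0,"rz": 0,"jaw": 0.7},{"tx": 0,"ty": 0,"tz": 0,"rx": 0,"ry": 0,"rz": 0,"jaw": 0.7},{"tx": 0,"ty": 0,"tz": 0,"rx": 0,"ry": 0,"rz": 0,"jaw": 0.7},{"tx": 0,"ty": 0,"tz": -2,"rx": 0,"ry": 0,"rz": 0,"jaw": 0.7},{"tx": 0,"ty": 0,"tz": -4,"rx": 0,"ry": 0,"rz": 0,"jaw": 0.7}]'

```text
clock: 7.65
ee_pos: [0.5415, 0.0785, 0.1071]
orientation: [-3.136, 0.005, 0.977]
ft_force: [0.4, 0.8, -0.3]
opening: 0.853
gripper_force: 0.0
```

Emit:
step_arm --rows '[{"tx": -4,"ty": 0,"tz": -3,"rx": 0,"ry": 0,"rz": 0,"jaw": -1},{"tx": -4,"ty": 0,"tz": -3,"rx": 0,"ry": 0,"rz": 0,"jaw": -1},{"tx": -4,"ty": 0,"tz": -3,"rx": 0,"ry": 0,"rz": 0,"jaw": -1},{"tx": -4,"ty": 0,"tz": 0,"rx": 0,"ry": 0,"rz": 0,"jaw": -1},{"tx": 0,"ty": 0,"tz": 0,"rx": 0,"ry": 0,"rz": 0,"jaw": -1}]'

```text
clock: 8.15
ee_pos: [0.4521, -0.0567, 0.2004]
orientation: [3.14, 0.001, 0.974]
ft_force: [1.0, 0.7, 0.7]
opening: 0.006
gripper_force: 0.0
```

Run:
```python
from h import *
d=snap('wrist','p');to(.473,-.024,.2,-33.86)
```

```text
{'clock': 8.2, 'qpos': [-0.2137, 0.1891, 1.812, -0.0001, 1.1397, 0.3835], 'ee_pos': [0.4535, -0.0553, 0.1999], 'orientation': [3.1408, -0.0002, 0.9736], 'ft_force': [-0.0641, 0.3813, 0.3469], 'ft_torque': [0.004, -0.0024, -0.0106], 'opening': -0.0001, 'gripper_force': 0.0}
shift cm [ 3.69 -0.14 -0.01] tooly deg -34.22
rz -0.36
```

View pics/p.png

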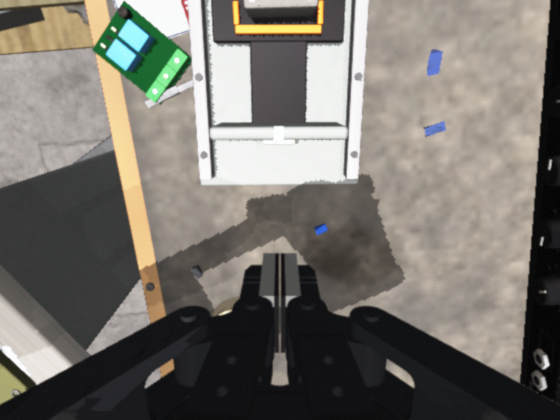

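The enclosure sits in the nest (top of the frame). The white pad's top is at (279,133) on the end plate (u 210–347), and its face edge is at about v=143.

Run:
```python
from h import *
d=load('p');g=d['image'][110:160].astype(int).sum(2)//3
print(g[8:40,279].tolist(),g[22,250:310:2].tolist(),g[32,250:310:2].tolist())
for p in((278.5,143),(210,137),(347,137)):
  X=onz(d,*p,.057);print(X.round(4)); 
  to(*X)
```

```text
[78, 78, 77, 77, 76, 78, 80, 127, 225, 252, 253, 253, 253, 253, 253, 253, 253, 253, 253, 253, 253, 253, 253, 253, 253, 250, 231, 236, 240, 242, 241, 241] [247, 247, 247, 246, 246, 246, 246, 246, 246, 246, 246, 247, 253, 253, 253, 253, 253, 248, 246, 246, 246, 246, 246, 246, 245, 246, 246, 245, 245, 245] [243, 243, 242, 236, 234, 235, 237, 251, 253, 253, 253, 253, 253, 251, 253, 253, 253, 253, 253, 253, 253, 253, 230, 163, 207, 242, 242, 241, 241, 241]
[ 0.4741 -0.0226  0.057 ]
{'clock': 8.2, 'qpos': [-0.2137, 0.1891, 1.812, -0.0001, 1.1397, 0.3835], 'ee_pos': [0.4535, -0.0553, 0.1999], 'orientation': [3.1408, -0.0002, 0.9736], 'ft_force': [-0.0641, 0.3813, 0.3469], 'ft_torque': [0.004, -0.0024, -0.0106], 'opening': -0.0001, 'gripper_force': 0.0}
shift cm [ 3.86 -0.15 14.29] tooly deg -34.22
[0.4353 0.0089 0.057 ]
{'clock': 8.2, 'qpos': [-0.2137, 0.1891, 1.812, -0.0001, 1.1397, 0.3835], 'ee_pos': [0.4535, -0.0553, 0.1999], 'orientation': [3.1408, -0.0002, 0.9736], 'ft_force': [-0.0641, 0.3813, 0.3469], 'ft_torque': [0.004, -0.0024, -0.0106], 'opening': -0.0001, 'gripper_force': 0.0}
shift cm [ 4.29 -5.12 14.29] tooly deg -34.22
[ 0.5177 -0.047   0.057 ]
{'clock': 8.2, 'qpos': [-0.2137, 0.1891, 1.812, -0.0001, 1.1397, 0.3835], 'ee_pos': [0.4535, -0.0553, 0.1999], 'orientation': [3.1408, -0.0002, 0.9736], 'ft_force': [-0.0641, 0.3813, 0.3469], 'ft_torque': [0.004, -0.0024, -0.0106], 'opening': -0.0001, 'gripper_force': 0.0}
shift cm [ 4.3   4.83 14.3 ] tooly deg -34.22
```

Emit:
step_arm --rows '[{"tx": 0,"ty": -0.15,"tz": 4,"rx": 0,"ry": 0,"rz": -0.3,"jaw": -1},{"tx": 0,"ty": 0,"tz": 4,"rx": 0,"ry": 0,"rz": 0,"jaw": -1},{"tx": 0,"ty": 0,"tz": 4,"rx": 0,"ry": 0,"rz": 0,"jaw": -1},{"tx": 0,"ty": 0,"tz": 3,"rx": 0,"ry": 0,"rz": 0,"jaw": -1},{"tx": 0,"ty": 0,"tz": 0,"rx": 0,"ry": 0,"rz": 0,"jaw": -1}]'

```text
clock: 8.7
ee_pos: [0.4508, -0.0515, 0.0456]
orientation: [-3.133, 0.003, 0.983]
ft_force: [0.1, -0.9, -0.2]
opening: -0.004
gripper_force: 0.0
```

Emit:
step_arm --rows '[{"tx": 1,"ty": 0,"tz": 0,"rx": 0,"ry": 0,"rz": 0,"jaw": -1},{"tx": 1,"ty": 0,"tz": 0,"rx": 0,"ry": 0,"rz": 0,"jaw": -1},{"tx": 0.5,"ty": 0,"tz": 0,"rx": 0,"ry": 0,"rz": 0,"jaw": -1},{"tx": 0.5,"ty": 0,"tz": 0,"rx": 0,"ry": 0,"rz": 0,"jaw": -1},{"tx": 0.5,"ty": 0,"tz": 0,"rx": 0,"ry": 0,"rz": 0,"jaw": -1}]'

```text
clock: 9.2
ee_pos: [0.4741, -0.0237, 0.0504]
orientation: [3.139, -0.001, 0.983]
ft_force: [-0.1, -2.3, 1.6]
opening: -0.0
gripper_force: 0.9
```

Run:
```python
from h import *
to(.4741,-.0226,.05,-33.86)
print(onz(load('a'),203,215,.13),onz(load('b'),222,228,.13))
```

```text
{'clock': 9.2, 'qpos': [-0.1387, 0.4216, 1.9614, -0.0004, 0.7559, 0.4492], 'ee_pos': [0.4741, -0.0237, 0.0504], 'orientation': [3.1391, -0.0009, 0.9832], 'ft_force': [-0.0878, -2.2592, 1.5903], 'ft_torque': [-0.3254, 0.0962, -0.0195], 'opening': -0.0004, 'gripper_force': 0.9025}
shift cm [ 0.09 -0.06  0.04] tooly deg -33.67
rz 0.19
[0.59177253 0.18404281 0.13      ] [0.59962059 0.18541115 0.13      ]
```

Contact on the pad at about 2 N, and the carriage is running. Keep pushing.

Emit:
step_arm --rows '[{"tx": 1.3,"ty": 0,"tz": 0,"rx": 0,"ry": 0,"rz": 0,"jaw": -1},{"tx": 1.5,"ty": 0,"tz": 0,"rx": 0,"ry": 0,"rz": 0,"jaw": -1},{"tx": 1.5,"ty": 0,"tz": 0,"rx": 0,"ry": 0,"rz": 0,"jaw": -1},{"tx": 1.5,"ty": 0,"tz": 0,"rx": 0,"ry": 0,"rz": 0,"jaw": -1},{"tx": 1,"ty": 0,"tz": 0,"rx": 0,"ry": 0,"rz": 0,"jaw": -1}]'

```text
clock: 9.7
ee_pos: [0.5117, 0.0342, 0.0493]
orientation: [3.141, -0.001, 0.983]
ft_force: [0.3, -3.6, 1.0]
opening: 0.002
gripper_force: 1.0
```

Emit:
step_arm --rows '[{"tx": 0.7,"ty": 0,"tz": 0,"rx": 0,"ry": 0,"rz": 0,"jaw": -1},{"tx": 0.7,"ty": 0,"tz": 0,"rx": 0,"ry": 0,"rz": 0,"jaw": -1},{"tx": 0.5,"ty": 0,"tz": 0,"rx": 0,"ry": 0,"rz": 0,"jaw": -1},{"tx": 0.3,"ty": 0,"tz": 0,"rx": 0,"ry": 0,"rz": 0,"jaw": -1}]'

```text
clock: 10.1
ee_pos: [0.5228, 0.0512, 0.0491]
orientation: [-3.141, 0.0, 0.983]
ft_force: [0.5, -2.6, 1.0]
opening: 0.002
gripper_force: 0.9
```

Emit:
step_arm --rows '[{"tx": 0.3,"ty": 0,"tz": 0,"rx": 0,"ry": 0,"rz": 0,"jaw": -1},{"tx": 0.3,"ty": 0,"tz": 0,"rx": 0,"ry": 0,"rz": 0,"jaw": -1},{"tx": 0.3,"ty": 0,"tz": 0,"rx": 0,"ry": 0,"rz": 0,"jaw": -1}]'

```text
clock: 10.4
ee_pos: [0.5276, 0.0584, 0.0492]
orientation: [-3.141, 0.0, 0.982]
ft_force: [-1.4, -2.0, -0.2]
opening: 0.001
gripper_force: 0.8
```

Run:
```python
from h import *
to(.4741,-.0226,.05,-33.86)
```

```text
{'clock': 10.4, 'qpos': [0.0306, 0.478, 1.8384, -0.0001, 0.8258, 0.6192], 'ee_pos': [0.5276, 0.0584, 0.0492], 'orientation': [-3.1411, 0.0005, 0.9823], 'ft_force': [-1.3691, -1.9901, -0.1632], 'ft_torque': [-0.3036, 0.0947, -0.0335], 'opening': 0.001, 'gripper_force': 0.8411}
shift cm [-9.7   0.04 -0.08] tooly deg -33.72
rz 0.14
```

Emit:
step_arm --rows '[{"tx": 0.3,"ty": 0,"tz": 0,"rx": 0,"ry": 0,"rz": 0,"jaw": -1},{"tx": 0.3,"ty": 0,"tz": 0,"rx": 0,"ry": 0,"rz": 0,"jaw": -1}]'

```text
clock: 10.6
ee_pos: [0.5301, 0.0623, 0.0492]
orientation: [-3.141, 0.003, 0.984]
ft_force: [-3.9, -13.4, 3.9]
opening: -0.001
gripper_force: 6.4
```

Emit:
step_arm --rows '[{"tx": 0.3,"ty": 0,"tz": 0,"rx": 0,"ry": 0,"rz": 0,"jaw": -1},{"tx": 0.3,"ty": 0,"tz": 0,"rx": 0,"ry": 0,"rz": 0,"jaw": -1}]'

```text
clock: 10.8
ee_pos: [0.5302, 0.0629, 0.0492]
orientation: [-3.14, 0.013, 0.987]
ft_force: [-10.4, -29.6, 11.7]
opening: 0.0
gripper_force: 15.4
```

Emit:
step_arm --rows '[{"tx": 0.3,"ty": 0,"tz": 0,"rx": 0,"ry": 0,"rz": 0,"jaw": -1},{"tx": 0.2,"ty": 0,"tz": 0,"rx": 0,"ry": 0,"rz": 0,"jaw": -1}]'

```text
clock: 11.0
ee_pos: [0.5303, 0.0633, 0.0492]
orientation: [-3.139, 0.021, 0.989]
ft_force: [-14.1, -41.5, 16.5]
opening: 0.001
gripper_force: 21.3
```

The force jumped at about 113 mm of travel, so this is the hard stop. Backing off, rising, and moving to look at the knob.

Emit:
step_arm --rows '[{"tx": -2,"ty": 0,"tz": 0,"rx": 0,"ry": 0,"rz": 0,"jaw": -1},{"tx": -2,"ty": 0,"tz": -2,"rx": 0,"ry": 0,"rz": 0,"jaw": -1},{"tx": 0,"ty": 0,"tz": -5,"rx": 0,"ry": 0,"rz": 0,"jaw": -1},{"tx": 0,"ty": 0,"tz": -5,"rx": 0,"ry": 0,"rz": 0,"jaw": -1},{"tx": 0,"ty": 0,"tz": -5,"rx": 0,"ry": 0,"rz": 0,"jaw": -1}]'

```text
clock: 11.5
ee_pos: [0.5148, 0.0396, 0.2212]
orientation: [-3.141, -0.001, 0.982]
ft_force: [1.3, 0.2, 0.0]
opening: -0.006
gripper_force: 0.0
```

Emit:
step_arm --rows '[{"tx": 4,"ty": 0,"tz": -2,"rx": 0,"ry": 0,"rz": 0,"jaw": -1},{"tx": 4,"ty": 0,"tz": -2,"rx": 0,"ry": 0,"rz": 0,"jaw": -1},{"tx": 3.3,"ty": 0,"tz": 0,"rx": 0,"ry": 0,"rz": 0,"jaw": -1},{"tx": 0,"ty": 0,"tz": 0,"rx": 0,"ry": 0,"rz": 0,"jaw": -1},{"tx": 0,"ty": 0,"tz": 0,"rx": 0,"ry": 0,"rz": 0,"jaw": -1}]'

```text
clock: 12.0
ee_pos: [0.5776, 0.1342, 0.259]
orientation: [-3.141, 0.0, 0.984]
ft_force: [0.2, 0.0, -0.3]
opening: 0.002
gripper_force: 0.0
```

Run:
```python
from h import *
d=snap('wrist','q');to(.6054,.1728,.2,-33.86)
e=snap('side','r')
w=np.zeros((420,800,3),np.uint8);w[:,:560]=d['image'];c=cv2.resize(e['image'][190:300,170:350],(240,147),interpolation=2);w[:147,560:]=c
cv2.imwrite('pics/q2.png',w[:,:,::-1])
```

```text
{'clock': 12.05, 'qpos': [0.1559, 0.324, 1.4528, -0.0001, 1.3665, 0.7434], 'ee_pos': [0.5769, 0.1334, 0.2587], 'orientation': [-3.1404, 0.0012, 0.9833], 'ft_force': [-0.2408, -0.2312, 0.2792], 'ft_torque': [-0.0145, 0.025, 0.0158], 'opening': -0.0042, 'gripper_force': 0.0}
shift cm [4.86 0.19 5.87] tooly deg -33.66
rz 0.2
```

View pics/q2.png

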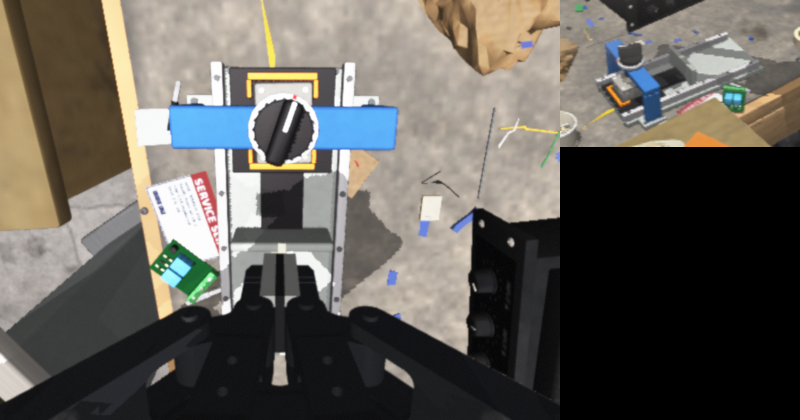

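The wrist view shows the lips symmetric about the blue bridge (v 75 and 165, bridge centre v≈127), so the carriage is home. The knob is at about (283,130), with its bar and white line pointing to upper right from (285,132) to (298,101).

```bash
cat >> h.py <<'E'
def lips(s,box):
    h=cv2.cvtColor(s['image'],cv2.COLOR_RGB2HSV);m=cv2.inRange(h,(10,120,120),(25,255,255));k=np.zeros_like(m);x0,y0,x1,y1=box;k[y0:y1,x0:x1]=m[y0:y1,x0:x1]
    p=np.vstack([x for x in cv2.findContours(k,0,2)[0] if cv2.contourArea(x)>3])[:,0]
    return cv2.minAreaRect((np.array([onz(s,u,v,.03)[:2] for u,v in p])*1000).astype(np.float32))
E
python3 - <<'E'
from h import *
d=load('q');im=d['image'];print('lips',lips(d,(230,60,335,180)))
for z in(.105,.112,.138):print(z,onz(d,283.5,130,z).round(4))
h=cv2.cvtColor(im,cv2.COLOR_RGB2HSV)
# white line
roi=np.zeros(h.shape[:2],np.uint8);cv2.circle(roi,(284,130),28,255,-1)
w=cv2.inRange(h,(0,0,150),(180,60,255))&roi
n,l,s_,c_=cv2.connectedComponentsWithStats(w);print(s_[1:].tolist())
i=1+s_[1:,4].argmax();ys,xs=np.where(l==i);W=np.array([onz(d,x,y,.138)[:2] for x,y in zip(xs,ys)])
v=cv2.fitLine((W*1000).astype(np.float32),cv2.DIST_L2,0,.01,.01).ravel();print('line',v,np.degrees(np.arctan2(v[1],v[0])))
print('ends',W[ys.argmin()],W[ys.argmax()])
g=im.astype(int).sum(2)//3
for y in range(94,170,6):print(y,g[y,246:324:3].tolist())
E
```

```text
lips ((606.3175659179688, 174.2061767578125), (89.80506896972656, 66.8558349609375), 56.48654556274414)
0.105 [0.6067 0.1737 0.105 ]
0.112 [0.607  0.1743 0.112 ]
0.138 [0.6081 0.1765 0.138 ]
[[282, 103, 15, 30, 185]]
line [8.0024332e-01 5.9967548e-01 6.1549628e+02 1.8104079e+02] 36.846657
ends [0.62165129 0.18816526] [0.60768942 0.17518188]
94 [120, 204, 86, 179, 228, 228, 229, 230, 229, 237, 249, 253, 254, 253, 252, 249, 210, 225, 228, 224, 227, 228, 113, 204, 123, 80]
100 [87, 85, 81, 166, 228, 232, 254, 254, 254, 197, 148, 119, 76, 40, 57, 54, 187, 243, 254, 252, 229, 225, 105, 79, 80, 79]
106 [103, 113, 110, 155, 254, 254, 198, 76, 95, 96, 93, 88, 35, 44, 74, 242, 254, 89, 38, 146, 254, 250, 113, 102, 101, 98]
112 [177, 175, 246, 254, 162, 78, 94, 93, 94, 93, 87, 61, 36, 66, 169, 254, 184, 59, 33, 35, 65, 184, 254, 194, 173, 172]
118 [177, 203, 254, 157, 87, 92, 91, 91, 91, 88, 79, 29, 56, 93, 254, 250, 62, 39, 33, 70, 80, 72, 252, 253, 175, 174]
124 [175, 253, 254, 81, 89, 88, 88, 90, 87, 82, 35, 47, 74, 248, 254, 78, 43, 23, 69, 80, 79, 76, 99, 250, 206, 175]
130 [174, 252, 186, 77, 87, 87, 87, 84, 80, 56, 37, 66, 177, 254, 143, 48, 29, 39, 74, 78, 77, 77, 60, 250, 188, 172]
136 [173, 249, 254, 76, 83, 84, 83, 78, 72, 29, 58, 76, 74, 66, 54, 32, 32, 77, 77, 75, 76, 74, 183, 254, 191, 173]
142 [174, 175, 252, 248, 73, 81, 78, 74, 30, 48, 74, 74, 66, 56, 36, 26, 42, 76, 74, 72, 72, 88, 240, 214, 172, 174]
148 [123, 144, 142, 251, 157, 76, 73, 50, 39, 67, 75, 65, 56, 37, 27, 50, 73, 72, 72, 70, 58, 237, 218, 138, 137, 137]
154 [77, 191, 128, 75, 203, 251, 168, 30, 60, 74, 65, 57, 45, 31, 56, 70, 71, 65, 70, 252, 248, 217, 183, 177, 69, 70]
160 [76, 186, 150, 74, 209, 226, 209, 43, 66, 65, 56, 48, 35, 135, 242, 183, 252, 249, 229, 224, 224, 219, 185, 156, 68, 70]
166 [73, 134, 204, 204, 204, 204, 203, 203, 201, 188, 129, 121, 191, 203, 202, 202, 202, 202, 202, 202, 201, 201, 200, 89, 67, 66]
```

Axis estimates agree (lips, skirt and bar line): about (0.6065, 0.174), with the bar at 36.8°. I'll grasp with tool y at 126.8° by turning anticlockwise first, which leaves joint 6 room to turn clockwise.

Emit:
step_arm --rows '[{"tx": 2.5,"ty": 0.1,"tz": 0,"rx": 0,"ry": 0,"rz": 0,"jaw": 0},{"tx": 2.5,"ty": 0.1,"tz": 0,"rx": 0,"ry": 0,"rz": 0,"jaw": 0},{"tx": 0,"ty": 0,"tz": 0,"rx": 0,"ry": 0,"rz": -8.5,"jaw": 0},{"tx": 0,"ty": 0,"tz": 0,"rx": 0,"ry": 0,"rz": -8.5,"jaw": 0},{"tx": 0,"ty": 0,"tz": 0,"rx": 0,"ry": 0,"rz": -8.5,"jaw": 0}]'

```text
clock: 12.6
ee_pos: [0.6064, 0.1727, 0.2587]
orientation: [-3.14, 0.001, 1.433]
ft_force: [0.3, 0.2, 0.5]
opening: 0.502
gripper_force: 0.0
```

Emit:
step_arm --rows '[{"tx": 0,"ty": 0,"tz": 0,"rx": 0,"ry": 0,"rz": -8.5,"jaw": 0},{"tx": 0,"ty": 0,"tz": 0,"rx": 0,"ry": 0,"rz": -8.5,"jaw": 0},{"tx": 0,"ty": 0,"tz": 0,"rx": 0,"ry": 0,"rz": -8.5,"jaw": 0},{"tx": 0,"ty": 0,"tz": 0,"rx": 0,"ry": 0,"rz": -8.5,"jaw": 0},{"tx": 0,"ty": 0,"tz": 0,"rx": 0,"ry": 0,"rz": -8.5,"jaw": 0}]'

```text
clock: 13.1
ee_pos: [0.6062, 0.1724, 0.2589]
orientation: [-3.14, -0.001, 2.174]
ft_force: [0.1, 0.1, -0.1]
opening: 0.496
gripper_force: 0.0
```

Emit:
step_arm --rows '[{"tx": 0,"ty": 0,"tz": 0,"rx": 0,"ry": 0,"rz": -8.5,"jaw": 0},{"tx": 0,"ty": 0,"tz": 0,"rx": 0,"ry": 0,"rz": -8.5,"jaw": 0},{"tx": 0,"ty": 0,"tz": 0,"rx": 0,"ry": 0,"rz": -8.5,"jaw": 0},{"tx": 0,"ty": 0,"tz": 0,"rx": 0,"ry": 0,"rz": -8.5,"jaw": 0},{"tx": 0,"ty": 0,"tz": 0,"rx": 0,"ry": 0,"rz": -8.5,"jaw": 0}]'

```text
clock: 13.6
ee_pos: [0.6063, 0.1724, 0.2589]
orientation: [-3.141, -0.001, 2.916]
ft_force: [0.6, 0.1, 0.3]
opening: 0.502
gripper_force: 0.0
```

Emit:
step_arm --rows '[{"tx": 0,"ty": 0,"tz": 0,"rx": 0,"ry": 0,"rz": -8.5,"jaw": 0},{"tx": 0,"ty": 0,"tz": 0,"rx": 0,"ry": 0,"rz": -8.5,"jaw": 0},{"tx": 0,"ty": 0,"tz": 0,"rx": 0,"ry": 0,"rz": -8.5,"jaw": 0},{"tx": 0,"ty": 0,"tz": 0,"rx": 0,"ry": 0,"rz": -8.5,"jaw": 0},{"tx": 0,"ty": 0,"tz": 0,"rx": 0,"ry": 0,"rz": -8.5,"jaw": 0}]'

```text
clock: 14.1
ee_pos: [0.6063, 0.1724, 0.2589]
orientation: [3.141, -0.001, -2.626]
ft_force: [-0.4, -0.0, -0.2]
opening: 0.496
gripper_force: 0.0
```

Run:
```python
from h import *
d=snap('wrist','s');to(.6065,.174,.135,126.85)
print(proj(d,[.6065,.174,.138]).round(), proj(d,[.6065,.174,.105]).round())
```

```text
{'clock': 14.15, 'qpos': [0.2101, 0.3774, 1.3685, -0.0001, 1.3972, -1.882], 'ee_pos': [0.6063, 0.1724, 0.2589], 'orientation': [3.1412, -0.0014, -2.6202], 'ft_force': [-0.4441, 0.7391, -0.6338], 'ft_torque': [0.0608, -0.0112, -0.0026], 'opening': 0.5001, 'gripper_force': 0.0}
shift cm [-0.11  0.12 12.39] tooly deg 119.87
rz -6.98
[280. 205.] [280. 193.]
```

Run:
```python
from h import *
d=load('s');q=load('q')
def line(s,c,r):
    h=cv2.cvtColor(s['image'],cv2.COLOR_RGB2HSV);roi=np.zeros(h.shape[:2],np.uint8);cv2.circle(roi,c,r,255,-1)
    w=cv2.inRange(h,(0,0,150),(180,60,255))&roi;n,l,s_,c_=cv2.connectedComponentsWithStats(w);print(s_[1:].tolist())
    i=1+s_[1:,4].argmax();ys,xs=np.where(l==i);W=np.array([onz(s,x,y,.138)[:2] for x,y in zip(xs,ys)])
    v=cv2.fitLine((W*1000).astype(np.float32),cv2.DIST_L2,0,.01,.01).ravel();a=np.degrees(np.arctan2(v[1],v[0]));print(v,a,W.mean(0)); return c_[i]
p=line(q,(284,130),28);r=line(d,(280,200),27);print(tri(q,p,d,r))
```

```text
[[282, 103, 15, 30, 185]]
[8.0024332e-01 5.9967548e-01 6.1549628e+02 1.8104079e+02] 36.846657 [0.61549626 0.18104078]
[[293, 203, 14, 21, 76], [279, 207, 7, 20, 104], [255, 208, 11, 12, 37], [268, 219, 6, 3, 14]]
[7.9300928e-01 6.0920954e-01 6.1393622e+02 1.8000580e+02] 37.532368 [0.61393623 0.1800058 ]
(array([0.61541894, 0.18079822, 0.13303666]), np.float64(0.00014833151453367616))
```

The two views agree: bar top at z≈0.135 and angle 37°. Turning the last 7° and descending.

Emit:
step_arm --rows '[{"tx": -0.1,"ty": 0.1,"tz": 0,"rx": 0,"ry": 0,"rz": -7.2,"jaw": 0},{"tx": 0,"ty": 0,"tz": 4,"rx": 0,"ry": 0,"rz": 0,"jaw": 0},{"tx": 0,"ty": 0,"tz": 4,"rx": 0,"ry": 0,"rz": 0,"jaw": 0},{"tx": 0,"ty": 0,"tz": 2,"rx": 0,"ry": 0,"rz": 0,"jaw": 0},{"tx": 0,"ty": 0,"tz": 0,"rx": 0,"ry": 0,"rz": 0,"jaw": 0}]'

```text
clock: 14.65
ee_pos: [0.6041, 0.1735, 0.1554]
orientation: [3.138, -0.008, -2.508]
ft_force: [0.1, 0.1, 0.4]
opening: 0.5
gripper_force: 0.0
```

Run:
```python
from h import *
to(.6065,.174,.135,127.1)
```

```text
{'clock': 14.65, 'qpos': [0.2125, 0.4618, 1.5049, -0.0001, 1.1838, -1.9918], 'ee_pos': [0.6041, 0.1735, 0.1554], 'orientation': [3.138, -0.0082, -2.508], 'ft_force': [0.1354, 0.0836, 0.4117], 'ft_torque': [0.0302, 0.0237, 0.0062], 'opening': 0.5, 'gripper_force': 0.0}
shift cm [-0.23 -0.11  2.03] tooly deg 126.3
rz -0.8
```

Emit:
step_arm --rows '[{"tx": 0,"ty": 0,"tz": 1.9,"rx": 0,"ry": 0,"rz": 0,"jaw": 0},{"tx": 0,"ty": 0,"tz": 0,"rx": 0,"ry": 0,"rz": 0,"jaw": 0},{"tx": 0,"ty": 0,"tz": 0,"rx": 0,"ry": 0,"rz": 0,"jaw": 0}]'

```text
clock: 14.95
ee_pos: [0.6079, 0.1748, 0.1414]
orientation: [-3.141, 0.001, -2.506]
ft_force: [0.5, 0.2, -0.2]
opening: 0.501
gripper_force: 0.0
```

Run:
```python
from h import *
to(.6065,.174,.135,127.1)
```

```text
{'clock': 14.95, 'qpos': [0.2133, 0.476, 1.5195, -0.0, 1.1452, -1.9931], 'ee_pos': [0.6079, 0.1748, 0.1414], 'orientation': [-3.1412, 0.0007, -2.506], 'ft_force': [0.4975, 0.1751, -0.1809], 'ft_torque': [-0.026, 0.0164, -0.0184], 'opening': 0.5014, 'gripper_force': 0.0}
shift cm [0.16 0.02 0.64] tooly deg 126.42
rz -0.68
```

Emit:
step_arm --rows '[{"tx": 0.1,"ty": 0,"tz": 0.7,"rx": 0,"ry": 0,"rz": -0.6,"jaw": 0},{"tx": 0,"ty": 0,"tz": 0,"rx": 0,"ry": 0,"rz": 0,"jaw": -1},{"tx": 0,"ty": 0,"tz": 0,"rx": 0,"ry": 0,"rz": 0,"jaw": -1},{"tx": 0,"ty": 0,"tz": 0,"rx": 0,"ry": 0,"rz": 0,"jaw": -1},{"tx": 0,"ty": 0,"tz": 0,"rx": 0,"ry": 0,"rz": 0,"jaw": -1}]' --newtons 40

```text
clock: 15.45
ee_pos: [0.6073, 0.174, 0.134]
orientation: [-3.14, 0.0, -2.494]
ft_force: [1.1, -3.6, 1.8]
opening: 0.152
gripper_force: 42.9
```

Run:
```python
from h import *
to(.6065,.174,.135,127.1)
```

```text
{'clock': 15.45, 'qpos': [0.2128, 0.4825, 1.5298, -0.0012, 1.1283, -2.005], 'ee_pos': [0.6073, 0.174, 0.134], 'orientation': [-3.1402, 0.0004, -2.4941], 'ft_force': [1.0506, -3.5711, 1.7886], 'ft_torque': [-0.511, -0.0286, 0.0159], 'opening': 0.1522, 'gripper_force': 42.9328}
shift cm [ 0.06  0.05 -0.1 ] tooly deg 127.1
rz 0.0
```

Knob gripped. Turning clockwise while watching the moment.

Emit:
step_arm --rows '[{"tx": 0,"ty": 0,"tz": 0,"rx": 0,"ry": 0,"rz": 5,"jaw": -1},{"tx": 0,"ty": 0,"tz": 0,"rx": 0,"ry": 0,"rz": 5,"jaw": -1},{"tx": 0,"ty": 0,"tz": 0,"rx": 0,"ry": 0,"rz": 5,"jaw": -1},{"tx": 0,"ty": 0,"tz": 0,"rx": 0,"ry": 0,"rz": 5,"jaw": -1}]'

```text
clock: 15.85
ee_pos: [0.6075, 0.1736, 0.134]
orientation: [-3.14, 0.001, -2.846]
ft_force: [0.3, -4.9, 3.1]
opening: 0.157
gripper_force: 42.9
```

Run:
```python
from h import *
to(.6073,.174,.134,127.1)
```

```text
{'clock': 15.85, 'qpos': [0.2126, 0.4825, 1.5297, -0.002, 1.128, -1.6526], 'ee_pos': [0.6075, 0.1736, 0.134], 'orientation': [-3.1397, 0.0012, -2.8464], 'ft_force': [0.3194, -4.9452, 3.0652], 'ft_torque': [-0.7072, -0.0699, 0.0331], 'opening': 0.1574, 'gripper_force': 42.9302}
shift cm [ 0.01  0.04 -0.  ] tooly deg 106.91
rz -20.19
```

Emit:
step_arm --rows '[{"tx": 0,"ty": 0,"tz": 0,"rx": 0,"ry": 0,"rz": 5,"jaw": -1},{"tx": 0,"ty": 0,"tz": 0,"rx": 0,"ry": 0,"rz": 5,"jaw": -1},{"tx": 0,"ty": 0,"tz": 0,"rx": 0,"ry": 0,"rz": 5,"jaw": -1},{"tx": 0,"ty": 0,"tz": 0,"rx": 0,"ry": 0,"rz": 5,"jaw": -1},{"tx": 0,"ty": 0,"tz": 0,"rx": 0,"ry": 0,"rz": 5,"jaw": -1}]'

```text
clock: 16.35
ee_pos: [0.6076, 0.1732, 0.134]
orientation: [-3.14, 0.002, 3.001]
ft_force: [0.6, -5.5, 2.8]
opening: 0.154
gripper_force: 42.9
```

```bash
cat > t.py <<'E'
from h import *
s=arm.state();Rm=R.from_euler('xyz',s['orientation']).as_matrix()
a=np.degrees(np.arctan2(Rm[1,1],Rm[0,1]));print('turned',round((127.1-a)%360,1),'mz',np.round(s['ft_torque'],3),'f',np.round(s['ft_force'],1),'q6',round(s['qpos'][5],3),'tau6',round(s['tau'][5],3),s['clock'])
E
python3 t.py
```

```text
turned 45.2 mz [-0.886 -0.184  0.055] f [ 0.6 -5.5  2.8] q6 -1.216 tau6 -0.823 16.35
```

Emit:
step_arm --rows '[{"tx": 0,"ty": -0.06,"tz": 0,"rx": 0,"ry": 0,"rz": 5,"jaw": -1},{"tx": 0,"ty": 0,"tz": 0,"rx": 0,"ry": 0,"rz": 5,"jaw": -1},{"tx": 0,"ty": 0,"tz": 0,"rx": 0,"ry": 0,"rz": 5,"jaw": -1}]'

```text
clock: 16.65
ee_pos: [0.6076, 0.1728, 0.134]
orientation: [-3.141, 0.002, 2.739]
ft_force: [-0.3, -5.2, 2.3]
opening: 0.152
gripper_force: 42.9
```

```bash
python3 t.py
```

```text
turned 60.2 mz [-0.816 -0.243  0.105] f [-0.3 -5.2  2.3] q6 -0.955 tau6 -0.825 16.65
```

Emit:
step_arm --rows '[{"tx": 0,"ty": -0.03,"tz": 0,"rx": 0,"ry": 0,"rz": 3,"jaw": -1},{"tx": 0,"ty": 0,"tz": 0,"rx": 0,"ry": 0,"rz": 3,"jaw": -1}]'

```text
clock: 16.85
ee_pos: [0.6075, 0.1726, 0.134]
orientation: [-3.141, 0.003, 2.635]
ft_force: [1.2, -3.7, 2.8]
opening: 0.152
gripper_force: 42.9
```

```bash
python3 t.py
```

```text
turned 66.1 mz [-0.732 -0.226  0.033] f [ 1.2 -3.7  2.8] q6 -0.852 tau6 -0.455 16.85
```

Emit:
step_arm --rows '[{"tx": 0,"ty": 0,"tz": 0,"rx": 0,"ry": 0,"rz": 3,"jaw": -1},{"tx": 0,"ty": 0,"tz": 0,"rx": 0,"ry": 0,"rz": 3,"jaw": -1}]'

```text
clock: 17.05
ee_pos: [0.6074, 0.1725, 0.134]
orientation: [-3.141, 0.003, 2.531]
ft_force: [1.5, -5.8, 2.8]
opening: 0.154
gripper_force: 42.9
```

```bash
python3 t.py
```

```text
turned 72.1 mz [-0.786 -0.22   0.077] f [ 1.5 -5.8  2.8] q6 -0.748 tau6 -0.464 17.05
```

Emit:
step_arm --rows '[{"tx": 0,"ty": 0,"tz": 0,"rx": 0,"ry": 0,"rz": 3,"jaw": -1},{"tx": 0,"ty": 0,"tz": 0,"rx": 0,"ry": 0,"rz": 3,"jaw": -1}]'

```text
clock: 17.25
ee_pos: [0.6074, 0.1724, 0.134]
orientation: [-3.141, 0.003, 2.426]
ft_force: [1.6, -5.1, 2.4]
opening: 0.154
gripper_force: 42.9
```

```bash
python3 t.py
```

```text
turned 78.1 mz [-0.78  -0.22   0.096] f [ 1.6 -5.1  2.4] q6 -0.643 tau6 -0.464 17.25
```

Emit:
step_arm --rows '[{"tx": 0,"ty": -0.03,"tz": 0,"rx": 0,"ry": 0,"rz": 3,"jaw": -1},{"tx": 0,"ty": 0,"tz": 0,"rx": 0,"ry": 0,"rz": 3,"jaw": -1}]'

```text
clock: 17.45
ee_pos: [0.6073, 0.1723, 0.134]
orientation: [3.141, 0.003, 2.321]
ft_force: [0.3, -5.0, 2.9]
opening: 0.153
gripper_force: 42.9
```

```bash
python3 t.py
```

```text
turned 84.1 mz [-0.784 -0.227  0.046] f [ 0.3 -5.   2.9] q6 -0.539 tau6 -0.467 17.45
```

Emit:
step_arm --rows '[{"tx": 0,"ty": 0,"tz": 0,"rx": 0,"ry": 0,"rz": 3,"jaw": -1},{"tx": 0,"ty": 0,"tz": 0,"rx": 0,"ry": 0,"rz": 3,"jaw": -1}]'

```text
clock: 17.65
ee_pos: [0.6072, 0.1722, 0.134]
orientation: [3.141, 0.003, 2.216]
ft_force: [0.0, -5.3, 3.0]
opening: 0.154
gripper_force: 42.9
```

```bash
python3 t.py
```

```text
turned 90.1 mz [-0.85  -0.196  0.055] f [ 0.  -5.3  3. ] q6 -0.434 tau6 -0.465 17.65
```

Emit:
step_arm --rows '[{"tx": 0,"ty": 0,"tz": 0,"rx": 0,"ry": 0,"rz": 3,"jaw": -1},{"tx": 0,"ty": 0,"tz": 0,"rx": 0,"ry": 0,"rz": 3,"jaw": -1}]'

```text
clock: 17.85
ee_pos: [0.6071, 0.1722, 0.134]
orientation: [3.141, 0.003, 2.112]
ft_force: [1.5, -5.5, 3.4]
opening: 0.157
gripper_force: 42.9
```

```bash
python3 t.py
```

```text
turned 96.1 mz [-0.956 -0.203  0.114] f [ 1.5 -5.5  3.4] q6 -0.329 tau6 -0.466 17.85
```

Emit:
step_arm --rows '[{"tx": 0,"ty": 0,"tz": 0,"rx": 0,"ry": 0,"rz": 3,"jaw": -1},{"tx": 0,"ty": 0,"tz": 0,"rx": 0,"ry": 0,"rz": 3,"jaw": -1}]'

```text
clock: 18.05
ee_pos: [0.607, 0.1721, 0.1339]
orientation: [3.141, 0.003, 2.007]
ft_force: [-0.1, -5.4, 3.5]
opening: 0.152
gripper_force: 43.0
```

```bash
python3 t.py
```

```text
turned 102.1 mz [-0.919 -0.103  0.152] f [-0.1 -5.4  3.5] q6 -0.224 tau6 -0.414 18.05
```

Joint-6 torque has started to shift (−0.465 to −0.414), so the pad is meeting the lid. Smaller steps now.

Emit:
step_arm --rows '[{"tx": 0,"ty": 0,"tz": 0,"rx": 0,"ry": 0,"rz": 3,"jaw": -1}]'

```text
clock: 18.15
ee_pos: [0.607, 0.1721, 0.134]
orientation: [3.141, 0.003, 1.955]
ft_force: [0.9, -5.6, 2.6]
opening: 0.156
gripper_force: 43.0
```

```bash
python3 t.py
```

```text
turned 105.1 mz [-0.926 -0.17   0.2  ] f [ 0.9 -5.6  2.6] q6 -0.172 tau6 -0.387 18.15
```

Emit:
step_arm --rows '[{"tx": 0,"ty": 0,"tz": 0,"rx": 0,"ry": 0,"rz": 3,"jaw": -1}]'

```text
clock: 18.25
ee_pos: [0.6069, 0.172, 0.134]
orientation: [3.141, 0.003, 1.903]
ft_force: [-0.1, -3.7, 3.5]
opening: 0.151
gripper_force: 43.0
```

```bash
python3 t.py
```

```text
turned 108.1 mz [-0.976 -0.052  0.205] f [-0.1 -3.7  3.5] q6 -0.12 tau6 -0.359 18.25
```

Emit:
step_arm --rows '[{"tx": 0,"ty": 0,"tz": 0,"rx": 0,"ry": 0,"rz": 3,"jaw": -1}]'

```text
clock: 18.35
ee_pos: [0.6069, 0.172, 0.1339]
orientation: [3.141, 0.003, 1.85]
ft_force: [-0.1, -5.8, 2.7]
opening: 0.152
gripper_force: 43.0
```

```bash
python3 t.py
```

```text
turned 111.1 mz [-0.945 -0.103  0.176] f [-0.1 -5.8  2.7] q6 -0.068 tau6 -0.332 18.35
```

Emit:
step_arm --rows '[{"tx": 0,"ty": 0,"tz": 0,"rx": 0,"ry": 0,"rz": 3,"jaw": -1}]'

```text
clock: 18.45
ee_pos: [0.6068, 0.172, 0.1339]
orientation: [3.141, 0.003, 1.798]
ft_force: [-0.2, -5.0, 3.8]
opening: 0.158
gripper_force: 43.1
```

```bash
python3 t.py
```

```text
turned 114.1 mz [-0.968 -0.092  0.199] f [-0.2 -5.   3.8] q6 -0.015 tau6 -0.304 18.45
```

Emit:
step_arm --rows '[{"tx": 0,"ty": 0,"tz": 0,"rx": 0,"ry": 0,"rz": 3,"jaw": -1}]'

```text
clock: 18.55
ee_pos: [0.6067, 0.172, 0.1339]
orientation: [3.141, 0.003, 1.746]
ft_force: [-0.4, -5.7, 3.0]
opening: 0.154
gripper_force: 43.1
```

```bash
python3 t.py
```

```text
turned 117.1 mz [-0.948 -0.055  0.212] f [-0.4 -5.7  3. ] q6 0.037 tau6 -0.277 18.55
```

Emit:
step_arm --rows '[{"tx": 0,"ty": 0,"tz": 0,"rx": 0,"ry": 0,"rz": 3,"jaw": -1}]'

```text
clock: 18.65
ee_pos: [0.6067, 0.172, 0.134]
orientation: [3.141, 0.003, 1.693]
ft_force: [-0.7, -6.1, 3.7]
opening: 0.154
gripper_force: 43.1
```

```bash
python3 t.py
```

```text
turned 120.1 mz [-1.019 -0.054  0.223] f [-0.7 -6.1  3.7] q6 0.089 tau6 -0.3 18.65
```

Emit:
step_arm --rows '[{"tx": 0,"ty": 0,"tz": 0,"rx": 0,"ry": 0,"rz": 3,"jaw": -1}]'

```text
clock: 18.75
ee_pos: [0.6067, 0.1719, 0.134]
orientation: [3.141, 0.003, 1.641]
ft_force: [-0.9, -5.5, 4.2]
opening: 0.155
gripper_force: 43.1
```

```bash
python3 t.py
```

```text
turned 123.1 mz [-0.994  0.015  0.171] f [-0.9 -5.5  4.2] q6 0.142 tau6 -0.333 18.75
```

Emit:
step_arm --rows '[{"tx": 0,"ty": 0,"tz": 0,"rx": 0,"ry": 0,"rz": 3,"jaw": -1}]'

```text
clock: 18.85
ee_pos: [0.6066, 0.1719, 0.1339]
orientation: [3.141, 0.003, 1.589]
ft_force: [0.2, -5.2, 4.8]
opening: 0.155
gripper_force: 43.1
```

```bash
python3 t.py
```

```text
turned 126.1 mz [-0.979 -0.034  0.234] f [ 0.2 -5.2  4.8] q6 0.194 tau6 -0.356 18.85
```

Emit:
step_arm --rows '[{"tx": 0,"ty": 0,"tz": 0,"rx": 0,"ry": 0,"rz": 3,"jaw": -1}]'

```text
clock: 18.95
ee_pos: [0.6065, 0.1719, 0.1339]
orientation: [3.141, 0.003, 1.536]
ft_force: [-1.3, -4.8, 4.5]
opening: 0.149
gripper_force: 43.1
```

```bash
python3 t.py
```

```text
turned 129.1 mz [-1.055 -0.014  0.185] f [-1.3 -4.8  4.5] q6 0.247 tau6 -0.378 18.95
```

The torque peaked at about 117.5° turned, so the clutch has started to slip. The first drop is expected near 132° and the end of that click near 147°.

Emit:
step_arm --rows '[{"tx": 0,"ty": 0,"tz": 0,"rx": 0,"ry": 0,"rz": 3,"jaw": -1}]'

```text
clock: 19.05
ee_pos: [0.6065, 0.1719, 0.134]
orientation: [3.141, 0.003, 1.484]
ft_force: [-0.8, -5.7, 4.5]
opening: 0.154
gripper_force: 43.1
```

```bash
python3 t.py
```

```text
turned 132.1 mz [-1.005  0.019  0.138] f [-0.8 -5.7  4.5] q6 0.299 tau6 -0.396 19.05
```

Emit:
step_arm --rows '[{"tx": 0,"ty": 0,"tz": 0,"rx": 0,"ry": 0,"rz": 3,"jaw": -1}]'

```text
clock: 19.15
ee_pos: [0.6064, 0.1719, 0.1339]
orientation: [3.141, 0.003, 1.431]
ft_force: [-1.2, -6.2, 4.1]
opening: 0.153
gripper_force: 43.1
```

```bash
python3 t.py
```

```text
turned 135.1 mz [-1.018  0.061  0.133] f [-1.2 -6.2  4.1] q6 0.351 tau6 -0.415 19.15
```

Emit:
step_arm --rows '[{"tx": 0,"ty": 0,"tz": 0,"rx": 0,"ry": 0,"rz": 3,"jaw": -1}]'

```text
clock: 19.25
ee_pos: [0.6063, 0.1719, 0.1339]
orientation: [3.141, 0.003, 1.379]
ft_force: [-1.7, -5.8, 4.9]
opening: 0.153
gripper_force: 43.1
```

```bash
python3 t.py
```

```text
turned 138.1 mz [-0.978  0.032  0.121] f [-1.7 -5.8  4.9] q6 0.404 tau6 -0.43 19.25
```

Emit:
step_arm --rows '[{"tx": 0,"ty": 0,"tz": 0,"rx": 0,"ry": 0,"rz": 3,"jaw": -1}]'

```text
clock: 19.35
ee_pos: [0.6063, 0.1719, 0.1339]
orientation: [3.141, 0.003, 1.327]
ft_force: [-0.6, -5.8, 4.4]
opening: 0.152
gripper_force: 43.2
```

```bash
python3 t.py
```

```text
turned 141.1 mz [-1.044  0.06   0.082] f [-0.6 -5.8  4.4] q6 0.456 tau6 -0.445 19.35
```

Emit:
step_arm --rows '[{"tx": 0,"ty": 0,"tz": 0,"rx": 0,"ry": 0,"rz": 3,"jaw": -1}]'

```text
clock: 19.45
ee_pos: [0.6062, 0.1719, 0.134]
orientation: [3.141, 0.003, 1.274]
ft_force: [-2.7, -5.9, 5.0]
opening: 0.153
gripper_force: 43.2
```

```bash
python3 t.py
```

```text
turned 144.1 mz [-1.015  0.112  0.071] f [-2.7 -5.9  5. ] q6 0.509 tau6 -0.465 19.45
```

Emit:
step_arm --rows '[{"tx": 0,"ty": 0,"tz": 0,"rx": 0,"ry": 0,"rz": 3,"jaw": -1}]'

```text
clock: 19.55
ee_pos: [0.6061, 0.172, 0.1339]
orientation: [3.141, 0.003, 1.222]
ft_force: [-1.3, -5.8, 4.2]
opening: 0.153
gripper_force: 43.2
```

```bash
python3 t.py
```

```text
turned 147.1 mz [-1.053  0.071  0.29 ] f [-1.3 -5.8  4.2] q6 0.561 tau6 -0.257 19.55
```

Emit:
step_arm --rows '[{"tx": 0,"ty": 0,"tz": 0,"rx": 0,"ry": 0,"rz": 3,"jaw": -1}]'

```text
clock: 19.65
ee_pos: [0.606, 0.172, 0.1339]
orientation: [3.141, 0.003, 1.17]
ft_force: [-1.6, -5.3, 4.7]
opening: 0.158
gripper_force: 43.2
```

```bash
python3 t.py
```

```text
turned 150.1 mz [-0.989  0.131  0.249] f [-1.6 -5.3  4.7] q6 0.613 tau6 -0.297 19.65
```

Emit:
step_arm --rows '[{"tx": 0,"ty": 0,"tz": 0,"rx": 0,"ry": 0,"rz": 3,"jaw": -1}]'

```text
clock: 19.75
ee_pos: [0.606, 0.172, 0.1339]
orientation: [3.141, 0.003, 1.117]
ft_force: [-2.0, -5.4, 5.5]
opening: 0.154
gripper_force: 43.2
```

```bash
python3 t.py
```

```text
turned 153.1 mz [-0.989  0.173  0.203] f [-2.  -5.4  5.5] q6 0.665 tau6 -0.335 19.75
```

The torque fell and then jumped back at about 146°, roughly one period (30°) after the peak, so one full click is done. Stopping there, releasing and retreating.

Emit:
step_arm --rows '[{"tx": 0,"ty": 0,"tz": 0,"rx": 0,"ry": 0,"rz": 0,"jaw": 0.1},{"tx": 0,"ty": 0,"tz": 0,"rx": 0,"ry": 0,"rz": 0,"jaw": 0.1},{"tx": 0,"ty": 0,"tz": 0,"rx": 0,"ry": 0,"rz": 0,"jaw": 0.1},{"tx": 0,"ty": 0,"tz": -2,"rx": 0,"ry": 0,"rz": 0,"jaw": 0.1},{"tx": 0,"ty": 0,"tz": -4,"rx": 0,"ry": 0,"rz": 0,"jaw": 0.1}]'

```text
clock: 20.25
ee_pos: [0.6037, 0.1733, 0.19]
orientation: [-3.134, 0.005, 1.12]
ft_force: [0.6, -0.4, -0.1]
opening: 0.551
gripper_force: 0.0
```

Emit:
step_arm --rows '[{"tx": 0,"ty": 0,"tz": -4,"rx": 0,"ry": 0,"rz": 0,"jaw": 0.1},{"tx": -4,"ty": 0,"tz": -2,"rx": 0,"ry": 0,"rz": 0,"jaw": 0.1},{"tx": -3,"ty": 0,"tz": 0,"rx": 0,"ry": 0,"rz": 0,"jaw": 0.1},{"tx": 0,"ty": 0,"tz": 0,"rx": 0,"ry": 0,"rz": 0,"jaw": 0.1},{"tx": 0,"ty": 0,"tz": 0,"rx": 0,"ry": 0,"rz": 0,"jaw": 0.1}]'

```text
clock: 20.75
ee_pos: [0.5756, 0.1105, 0.2535]
orientation: [-3.142, -0.001, 1.118]
ft_force: [0.4, 0.0, 0.2]
opening: 0.547
gripper_force: 0.0
```

Run:
```python
from h import *
st();d=snap('wrist','z');im=d['image'];h=cv2.cvtColor(im,cv2.COLOR_RGB2HSV)
c=proj(d,[.6065,.174,.138]);print(c)
roi=np.zeros(h.shape[:2],np.uint8);cv2.circle(roi,tuple(int(x) for x in c),24,255,-1)
w=cv2.inRange(h,(0,0,150),(180,60,255))&roi;n,l,s_,_=cv2.connectedComponentsWithStats(w);print(s_[1:].tolist())
i=1+s_[1:,4].argmax();ys,xs=np.where(l==i);W=np.array([onz(d,x,y,.138)[:2] for x,y in zip(xs,ys)])*1000
v=cv2.fitLine(W.astype(np.float32),cv2.DIST_L2,0,.01,.01).ravel();print('bar deg',np.degrees(np.arctan2(v[1],v[0])),W.mean(0))
print('lips',lips(d,(int(c[0])-60,int(c[1])-80,int(c[0])+60,int(c[1])+80)))
a=snap('scene','y');o=load('a');print('scene diff',[cv2.absdiff(a['image'][y-10:y+10,x-12:x+12],o['image'][y-10:y+10,x-12:x+12]).mean().round(1) for x,y in((360,232),(281,265))])
b=snap('side','x');o=load('b');print('tub',cv2.absdiff(b['image'][275:300,157:183],o['image'][275:300,157:183]).mean())
```

```text
{'clock': 20.75, 'qpos': [0.117, 0.3182, 1.4755, 0.0009, 1.3474, 0.5696], 'ee_pos': [0.5756, 0.1105, 0.2535], 'orientation': [-3.1416, -0.001, 1.118], 'ft_force': [0.4206, 0.0081, 0.1708], 'ft_torque': [-0.0143, -0.0283, 0.0277], 'opening': 0.5472, 'gripper_force': 0.0}
[280.05075326 101.41991205]
[[279, 104, 11, 21, 130]]
bar deg 81.77566 [605.23504541 165.99567618]
lips ((606.2687377929688, 173.56838989257812), (90.73653411865234, 67.00595092773438), 56.067447662353516)
scene diff [np.float64(15.5), np.float64(4.7)]
tub 4.384102564102564
```

Run:
```python
from h import *
for f,c in(('q',(284,120)),('z',(280,105))):
    s=load(f);h=cv2.cvtColor(s['image'],cv2.COLOR_RGB2HSV);m=cv2.inRange(h,(0,130,90),(6,255,255))|cv2.inRange(h,(174,130,90),(180,255,255))
    ys,xs=np.where(m);k=np.hypot(xs-c[0],ys-c[1])<60;print(f,k.sum(),[ (np.degrees(np.arctan2(*(onz(s,x,y,.108)[:2]-[.6065,.174])[::-1])).round(),(np.linalg.norm(onz(s,x,y,.108)[:2]-[.6065,.174])*1e3).round()) for x,y in zip(xs[k],ys[k])])
for A,B,bx in(('a','y',(335,215,390,250)),('b','x',(340,205,375,230))):
    r=[]
    for f in(A,B):
        h=cv2.cvtColor(load(f)['image'],cv2.COLOR_RGB2HSV)[bx[1]:bx[3],bx[0]:bx[2]];m=cv2.inRange(h,(12,40,120),(35,255,255));ys,xs=np.where(m);r.append((len(xs),xs.mean().round(1),ys.mean().round(1),xs.min(),xs.max(),ys.min(),ys.max()))
    print(r)
```

```text
q 4 [(np.float64(39.0), np.float64(26.0)), (np.float64(37.0), np.float64(26.0)), (np.float64(38.0), np.float64(25.0)), (np.float64(37.0), np.float64(25.0))]
z 9 [(np.float64(-60.0), np.float64(23.0)), (np.float64(-61.0), np.float64(23.0)), (np.float64(-60.0), np.float64(24.0)), (np.float64(-63.0), np.float64(24.0)), (np.float64(-62.0), np.float64(24.0)), (np.float64(-61.0), np.float64(25.0)), (np.float64(-64.0), np.float64(24.0)), (np.float64(-63.0), np.float64(25.0)), (np.float64(-62.0), np.float64(25.0))]
[(395, np.float64(25.2), np.float64(18.5), np.int64(6), np.int64(54), np.int64(5), np.int64(34)), (383, np.float64(25.4), np.float64(18.9), np.int64(2), np.int64(54), np.int64(4), np.int64(34))]
[(289, np.float64(16.1), np.float64(14.0), np.int64(5), np.int64(27), np.int64(4), np.int64(22)), (283, np.float64(15.8), np.float64(13.8), np.int64(5), np.int64(27), np.int64(4), np.int64(22))]
```

The red mark on the collar turned 99.5°, past the contact point at about 97°. The knob turned 135°, so the clutch is at about 0.62 rad, which is one click. The lips are still at home, and the tape, board and tub have not moved. Handing in.

```bash
python3 -c "
from bench import arm
print(arm.close_job())"
```

```text
the job is handed in; nothing more can be done
None
```

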